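# Load the sprung long-path cell holder with the cell that fits

## Robot

A 6-joint arm with a two-finger parallel gripper is mounted at the origin on a cart in front of the work surface, level with it; the furniture and walls round the work are solid. World frame = base frame: x ahead of the robot, y to its left, z up, the work surface at z = 0. Lengths are in mm, angles in rad, forces in N, time in s.
With the tool pointing down it reaches from about 350 to 775 mm from the base axis. Payload 7.3 kg.
Tool frame: the origin (TCP) lies at the very end of the fingers, on their centre line; the grasp point (between the pads) lies 19 mm behind it; z points along the fingers, y is the line along which they close (so a half turn about z gives the same grasp; the last joint's range is limited). The gripper opens to 92 mm and grips with 3 to 60 N. Pads are 19 mm wide; open, the fingers measure 130 mm over their backs; the gripper's body (75 mm by 190 mm) begins 47 mm behind the grasp point.
Start: joints at [1.204, 0.342, 1.524, -0, 1.275, -0.146], TCP at [114.964, 512.278, 226.741] pointing down, gripper open.
Joint ranges: [-2.53, 2.53], [-0.77, 2.02], [0.04, 2.7], [-1, 4.14], [0.28, 2.66], [-3.11, 3.11]. Speed limits (rad/s): [2.57, 2.57, 3.14, 3.14, 3.14, 3.14].

## Interface

Orientations are given as [roll, pitch, yaw] about the fixed x, y, z axes, in that order (R = Rz(yaw) Ry(pitch) Rx(roll)).
In Python, from plant import get_obs, optics, ticket, finder gives the robot as it stands.
- The arm moves only by the tool send_rows, never from a script. Its arguments are lists of equal length, an entry for each row: "offset": the shift along the tool's x, y, z scaled (see below), a list of three; "delta_rot": the turn, a rotation vector about the tool's x, y, z scaled (see below), a list of three. In form: {"offset": [[dx, dy, dz], ...], "delta_rot": [[rx, ry, rz], ...]}. A call has 1 to 8 rows; each row is the pose to reach, as a shift and turn from the pose commanded when the call began, along the tool's axes at that moment, turning the shorter way round; what a row does not reach only later rows make up. The controller multiplies each number of a shift by 120 mm and each number of a turn by 360 degrees. A row lasts 1/8 s, in which the tool goes at most 62.5 mm and 10.7 degrees, less where a joint would pass 70% of its speed; a pose out of reach is approached as far as the arm can. A call with a number of a shift or a turn outside -1 to 1 is refused whole. A call with a gripper value outside its range is refused whole. "grip" is the opening, from 0 (shut) to 1 (fully open), set as the call begins (left out, the last holds). The fingers move at their own pace and stop on an object; the grip force is fixed at half the most. Time passes only in rows, so rows that repeat a pose let the fingers close. It gives the time, the measured TCP pose, the force, the opening and the grip force at its end, in the units of the state.
- get_obs(): the state, without advancing time (a new reading comes with each control period).
- optics.capture(name): name is "scene" or "top"; returns the picture (400x640x3 uint8, red, green, blue); there is no depth.
- optics.get_calibration(name): a dict with "fx", "fy", "cx", "cy" (pixels), "k1" (the pictures are not rectified: a ray, as slopes to the right and down, at radius r is drawn at 1 + k1 r^2 times it, then the intrinsics apply), "world_from_camera" (4x4, takes a point from camera to world coordinates). Camera axes: x right, y down, z forward; pixel columns grow to the right and rows downward; lengths in mm; the calibration is good to about 2 mm. A picture is of the moment at which its call begins. get_calibration takes no time and is no camera call.
- ticket.close_job(): hands the job in; it is judged then, once.
Trained networks look in the newest picture that a camera, given by its name, has taken for a name from the list of things; names that differ only in an ending like _2 or _b are one class to them, and where a whole thing is asked for, a point or a joint stands for the part that bears it (a point fixed in the world has none). Each returns a list of dicts, best first, with "confidence" (0 to 1); they miss things now and then, are a little off and sometimes report something else, mostly with a low value. They report only what shows in the picture. A call takes as long as a camera call. They do not tell look-alikes from the thing itself.
- finder.boxes_of(target, camera): "box" ([left, top, right, bottom] in pixels, round what is visible of it).
- finder.silhouettes(target, camera): "region" (400x640 bool, what is visible of it) and "box" ([left, top, right, bottom] in pixels, round what is visible of it).
- finder.pinpoint(target, camera): "uv" ([column, row] in pixels: a listed point, or the origin of a listed thing).
The state is a dict: "time": time; "joint_positions": joint angles; "dq": joint speeds; "tau": joint torques, N m; "tool_pos": TCP position; "tcp_rot": TCP orientation; "contact_force": force on the tool from outside, world axes, zero at the start; "moment": the same for the moment, N m; "grip_width": finger opening in mm; "finger_force": force on a finger pad.
Only numpy, scipy, OpenCV 4.12 (cv2) and the standard library are available. Lean on these libraries where they do the work, as an engineer would, in place of code of your own. Each camera call takes 0.05 s, during which the arm holds its last target. There are 200 camera calls.

## Task

The short glass cell left lying loose in the cell holder is the wrong one: take it out and put it back, stoppers up, in the free groove of the sloping draining rack. Then choose from the rack the one cell whose length suits the holder (a shorter one stays loose in it, a longer one cannot go in) and fit it, stoppers up, lying on the two V supports with one end pushed back under the hood of the spring-loaded follower and its other end flat against the fixed end plate, so that the spring clamps it. Leave the other two cells in their grooves and do not knock over the small bottles.

Things in the scene. Friction and masses are not known exactly. Their poses are not given: they have to be found in the camera images.
- rack: white plastic draining rack, fixed, 105 x 222 x 80 mm: four V grooves 54 mm apart, each on its own 18 mm wide beam (fingers fit on both sides), all sloping up at 38 degrees (0.663 rad) towards the robot's left. x: horizontal, uphill; y: across the grooves; z up. Origin on the worktop below the line of the low stops, mid row. Stops rise 4.5 mm above a cell's axis; beams begin 21.5 mm below it.
- groove_0 (a point): groove 0 of the rack: the point where the axis of a lying cell meets the low stop, 34 mm above the worktop; the cell's axis runs up from here along rack x at 38 degrees. Holds one of cells a, b, c at the start.
- groove_1 (a point): groove 1 of the rack: the point where the axis of a lying cell meets the low stop, 34 mm above the worktop; the cell's axis runs up from here along rack x at 38 degrees. Holds one of cells a, b, c at the start.
- groove_2 (a point): groove 2 of the rack: the point where the axis of a lying cell meets the low stop, 34 mm above the worktop; the cell's axis runs up from here along rack x at 38 degrees. Holds one of cells a, b, c at the start.
- groove_3 (a point): groove 3 of the rack: the point where the axis of a lying cell meets the low stop, 34 mm above the worktop; the cell's axis runs up from here along rack x at 38 degrees. This groove is FREE at the start.
- holder: metal cell holder, fixed, base 158 x 62 x 9 mm. x: along the optical axis from the sprung follower (right) to the fixed end plate (left); z up. Origin on the worktop below the end plate's inner face. V supports 18 mm wide at x = -11 and -34 mm (fingers pass on both sides) carry a cell with its axis 36 mm above the worktop. Rear bracket from x = -99 mm, 43 mm high.
- end_plate (a point): centre of the fixed end plate's inner face, on the optical axis, 36 mm above the worktop (axes as the holder). The plate is 22 mm wide, its rounded top edge 43 mm above the worktop.
- follower_face (a point): centre of the follower's pressing face, on the optical axis; moves with it. Follower: plate 36 mm wide, top 50.5 mm above the worktop, with a hood (26 mm wide, 5 mm thick) that overhangs the face by 5 mm towards the end plate, underside 15.5 mm above the axis: a cell's end gets under it only from the front, the cell tilted, its other end up.
- follower (a joint): slide of the follower, m: 0 = relaxed (gap between follower face and end plate 47 mm); it grows as the follower is pushed back, away from the end plate, against a spring of 450 N/m, at most 0.017 (gap 64 mm). A properly clamped cell leaves it pushed back by the cell's length minus 47 mm.
- cell_a: loose glass cell, a cylinder 24 mm in diameter, 44 mm long over its flat end windows, about 46 g; two white stoppers stand out 10 mm on its top (+z), 18 mm apart. Origin: centre of one end window, on the axis; x runs along the axis to the other end. At the start it lies in a rack groove, origin end at the low stop, x up the slope; which of grooves 0 to 2 changes.
- cell_a_mid (a point): middle of cell a, on its axis.
- cell_b: loose glass cell, a cylinder 24 mm in diameter, 55 mm long over its flat end windows, about 53 g; two white stoppers stand out 10 mm on its top (+z), 22 mm apart. Origin: centre of one end window, on the axis; x runs along the axis to the other end. At the start it lies in a rack groove, origin end at the low stop, x up the slope; which of grooves 0 to 2 changes.
- cell_b_mid (a point): middle of cell b, on its axis.
- cell_c: loose glass cell, a cylinder 24 mm in diameter, 66 mm long over its flat end windows, about 60 g; two white stoppers stand out 10 mm on its top (+z), 26 mm apart. Origin: centre of one end window, on the axis; x runs along the axis to the other end. At the start it lies in a rack groove, origin end at the low stop, x up the slope; which of grooves 0 to 2 changes.
- cell_c_mid (a point): middle of cell c, on its axis.
- cell_s: loose glass cell, a cylinder 24 mm in diameter, 34 mm long over its flat end windows, about 40 g; two white stoppers stand out 10 mm on its top (+z), 14 mm apart. Origin: centre of one end window, on the axis; x runs along the axis to the other end. At the start it lies loose on the holder's V supports, x along the holder's x, stoppers up.
- cell_s_mid (a point): middle of the short cell, on its axis.
- dropper_a: small brown reagent bottle with black cap, 30 x 30 x 62 mm, standing between rack and holder; origin under its centre.
- dropper_b: small white reagent bottle with red cap, 37 x 37 x 69 mm, standing near it; origin under its centre.
Things that resemble listed ones, but are neither listed nor needed, are in the scene too. Leave any orange or yellow look-alike of the cell_b alone.

How it is judged:
By the outcome, as a careful person would: the job done as asked, in the order asked, and still so for the second after the job is handed in, with the robot touching nothing.
It also fails if it takes over 58 s, if anything falls off the work surface, if the arm or the gripper's body presses on something with over 40 N, if the wrist force passes 120 N, or if a joint passes its speed limit or range.

## Working session

There is one attempt and no reset: what is moved stays moved. The work goes in short steps, Python scripts to look and compute and a tool call to move; the robot and the scene stay as the last step left them, time stands still between calls to the robot, and variables do not carry over. Pictures are saved under pics/ and viewed, at most 10 in all, crops included, and the job is handed in when it is done.

Besides the shell and the picture viewer there is one more tool, called after "Emit:" by a JSON object that holds its "method" and its "body", one argument or row to a line. send_rows: Moves the arm, as the interface text tells. Its arguments: {"type":"object","properties":{"offset":{"type":"array"},"delta_rot":{"type":"array"},"grip":{"type":"number"}},"required":["offset","delta_rot"]}

```bash
mkdir -p pics; ls
python3 - <<'E'
from plant import get_obs, optics, finder
import cv2, numpy as np
np.set_printoptions(precision=4,suppress=True)
o=get_obs(); print(o)
for n in ("scene","top"):
    im=optics.capture(n); cv2.imwrite(f"pics/{n}0.png",im[:,:,::-1])
    c=optics.get_calibration(n); print(n,{k:(np.array(v)) for k,v in c.items()})
    for t in ("rack","holder","groove_0","groove_1","groove_2","groove_3","end_plate","follower_face","cell_a","cell_a_mid","cell_b","cell_b_mid","cell_c_mid","cell_s","cell_s_mid","dropper_a","dropper_b"):
        print(t,[(np.round(d["uv"],1).tolist(),round(d["confidence"],2)) for d in finder.pinpoint(t,n)])
print(get_obs()["time"])
E
```

```text
pics
{'time': 0.0, 'joint_positions': array([ 1.204 ,  0.3427,  1.525 , -0.    ,  1.2754, -0.146 ]), 'dq': array([-0.0003,  0.0005, -0.0003,  0.0001,  0.0004,  0.0016]), 'tau': array([  0.0011, -43.1247, -24.4226,   0.072 ,   0.056 ,  -0.0002]), 'tool_pos': array([114.8058, 511.8805, 226.0398]), 'tcp_rot': array([-3.1401, -0.0002,  2.9208]), 'contact_force': array([ 0.3944, -0.0719,  0.3028]), 'moment': array([-0.0091,  0.0213, -0.04  ]), 'finger_force': 0.0, 'grip_width': 91.92670430625586}
scene {'fx': array(417.9238), 'fy': array(417.9238), 'cx': array(311.8695), 'cy': array(204.2499), 'k1': array(-0.0271), 'world_from_camera': array([[   0.5869,   -0.5371,    0.6058, -220.5019],
       [  -0.8094,   -0.3712,    0.455 , -643.834 ],
       [  -0.0195,   -0.7574,   -0.6526,  883.0989],
       [   0.    ,    0.    ,    0.    ,    1.    ]])}
rack [([361.3, 261.9], 0.75), ([210.8, 191.9], 0.65), ([226.2, 180.0], 0.52), ([362.2, 246.2], 0.21)]
holder [([213.5, 190.8], 0.76)]
groove_0 [([361.3, 247.9], 0.9), ([358.0, 264.3], 0.82), ([370.2, 234.9], 0.65), ([364.5, 227.3], 0.58)]
groove_1
[... 2864 characters left out ...]
 0.55), ([328.5, 226.4], 0.55), ([387.5, 213.9], 0.55), ([390.0, 222.5], 0.52), ([379.6, 204.7], 0.35)]
cell_b_mid [([380.2, 193.0], 0.64), ([336.2, 220.3], 0.64), ([379.0, 165.9], 0.62), ([437.5, 149.5], 0.55), ([343.3, 184.4], 0.45)]
cell_c_mid [([381.4, 204.4], 0.41)]
cell_s [([336.0, 189.5], 0.68), ([385.0, 188.4], 0.61), ([371.4, 161.3], 0.6), ([238.2, 211.5], 0.59), ([432.7, 148.9], 0.59), ([387.4, 205.9], 0.55), ([328.5, 226.4], 0.55), ([387.5, 213.9], 0.55), ([390.0, 222.5], 0.52), ([379.6, 204.7], 0.35)]
cell_s_mid [([234.0, 214.7], 0.47), ([314.6, 234.8], 0.42)]
dropper_a [([315.2, 236.1], 0.62), ([305.6, 208.5], 0.43)]
dropper_b [([315.2, 236.1], 0.62), ([305.6, 208.5], 0.43)]
1.8
```

Run:
```python
import cv2
a=cv2.imread("pics/top0.png")[135:265,205:445]; cv2.imwrite("pics/top0c.png",cv2.resize(a,(792,429),interpolation=cv2.INTER_CUBIC))
a=cv2.imread("pics/scene0.png")[155:295,190:480]; cv2.imwrite("pics/scene0c.png",cv2.resize(a,(783,378),interpolation=cv2.INTER_CUBIC))
```

```text
(no output)
```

View pics/top0c.png

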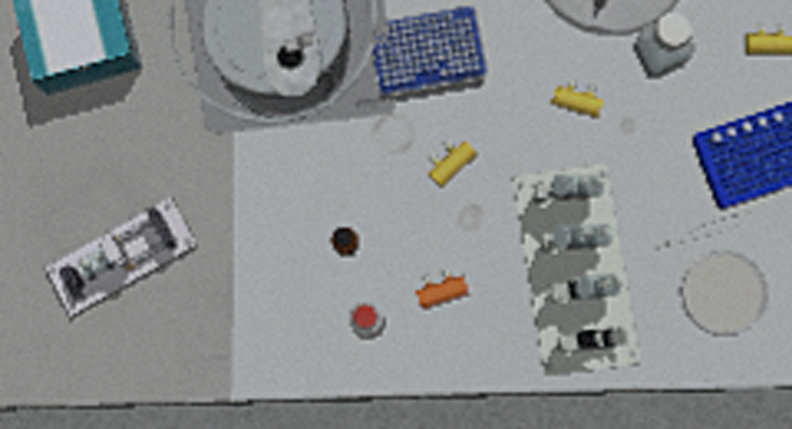

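View pics/scene0c.png

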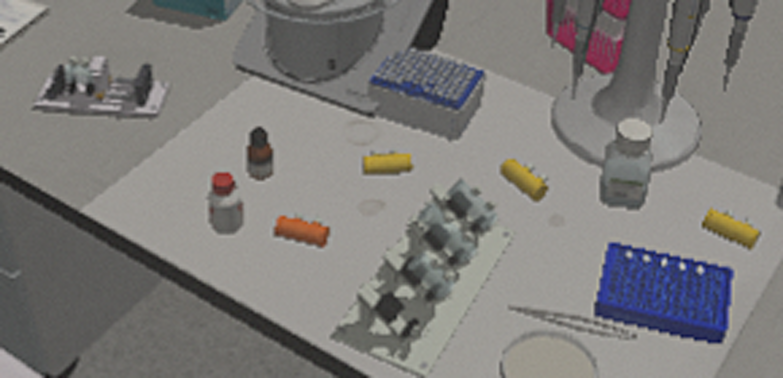

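```bash
cat > H.py <<'E'
import numpy as np, cv2
from plant import get_obs, optics, finder
from scipy.spatial.transform import Rotation as R
np.set_printoptions(precision=2,suppress=True)
def project(P,n):
    c=optics.get_calibration(n); T=np.linalg.inv(np.array(c["world_from_camera"]))
    p=np.atleast_2d(P)@T[:3,:3].T+T[:3,3]; s=p[:,:2]/p[:,2:]; s=s*(1+c["k1"]*(s**2).sum(1,keepdims=True))
    return s*[c["fx"],c["fy"]]+[c["cx"],c["cy"]]
def ray(uv,n):
    c=optics.get_calibration(n); d=(np.atleast_2d(uv)-[c["cx"],c["cy"]])/[c["fx"],c["fy"]]; s=d.copy()
    for _ in range(5): s=d/(1+c["k1"]*(s**2).sum(1,keepdims=True))
    T=np.array(c["world_from_camera"]); D=np.c_[s,np.ones(len(s))]@T[:3,:3].T
    return T[:3,3],D
def onz(uv,n,z):
    o,D=ray(uv,n); return o+D*((np.asarray(z)-o[2])/D[:,2])[:,None]
def avg(n,k=6): return np.mean([optics.capture(n).astype(float) for _ in range(k)],0)[:,:,::-1]
def crop(im,x0,y0,x1,y1,s):
    a=cv2.resize(im[y0:y1,x0:x1],None,fx=s,fy=s,interpolation=cv2.INTER_CUBIC)
    a=np.clip((a-20)*1.25,0,255).astype(np.uint8).copy()
    for x in range((x0+9)//10*10,x1,10): cv2.line(a,(int((x-x0)*s),0),(int((x-x0)*s),6),(0,0,255),1); cv2.putText(a,str(x),(int((x-x0)*s)+2,10),0,.35,(0,0,255))
    for y in range((y0+9)//10*10,y1,10): cv2.line(a,(0,int((y-y0)*s)),(6,int((y-y0)*s)),(0,0,255),1); cv2.putText(a,str(y),(8,int((y-y0)*s)+4),0,.35,(0,0,255))
    return a
def stack(a,b,horizontal=True):
    h=max(a.shape[0],b.shape[0]); w=max(a.shape[1],b.shape[1])
    if horizontal: return np.hstack([cv2.copyMakeBorder(q,0,h-q.shape[0],0,4,0) for q in (a,b)])
    return np.vstack([cv2.copyMakeBorder(q,0,4,0,w-q.shape[1],0) for q in (a,b)])
E
python3 - <<'E'
from H import *
t=avg("top"); s=avg("scene"); np.savez("avg0.npz",t=t,s=s)
cv2.imwrite("pics/rack.png",stack(crop(t,356,182,403,252,8),crop(s,308,217,382,297,5.5)))
cv2.imwrite("pics/hold.png",stack(crop(t,214,190,270,235,8),crop(s,200,170,258,201,8),False)[:600])
for n in ("top","scene"):
    for t_ in ("rack","holder"):
        for d in finder.silhouettes(t_,n)[:1]:
            cn=max(cv2.findContours(d["region"].astype(np.uint8),0,2)[0],key=cv2.contourArea); 
            print(n,t_,d["confidence"],d["box"],cv2.boxPoints(cv2.minAreaRect(cn)))
            np.save(f"sil_{n}_{t_}.npy",d["region"])
E
```

```text
top rack 0.62 [360.4, 187.5, 396.7, 248.3] [[359.84 187.97]
 [389.16 183.34]
 [398.82 244.55]
 [369.5  249.18]]
top holder 0.68 [220.7, 195.4, 264.0, 230.3] [[217.69 215.83]
 [256.63 193.82]
 [265.3  209.14]
 [226.35 231.15]]
scene rack 0.73 [310.9, 220.0, 380.4, 292.3] [[311.97 279.16]
 [347.57 220.53]
 [380.95 240.79]
 [345.35 299.43]]
```

View pics/rack.png

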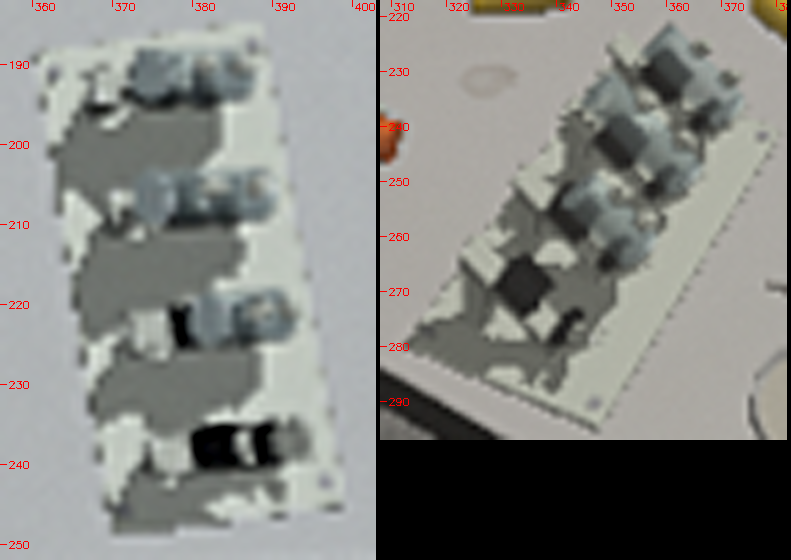

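View pics/hold.png

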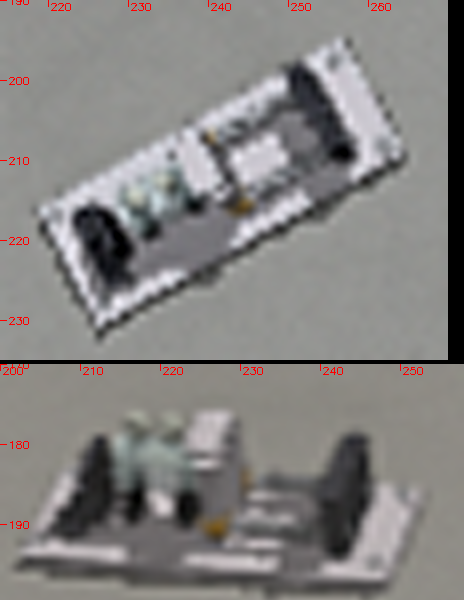

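Run:
```python
from H import *
hc=np.array([[218.25,215.5],[256.6,194.25],[264.5,208.9],[226,231.4]])
P=onz(hc,"top",9.); print("holder corners\n",P, [np.linalg.norm(P[i]-P[(i+1)%4]) for i in range(4)])
rc=np.array([[360,189],[388.25,185],[398,245],[369.5,248]])
for z in (0.,5.):
  Q=onz(rc,"top",z); print("rack corners z",z,"\n",Q,[np.linalg.norm(Q[i]-Q[(i+1)%4]) for i in range(4)])
def tri(a,b):
    o1,d1=ray(a,"top");o2,d2=ray(b,"scene");d1,d2=d1[0],d2[0]
    s=np.linalg.lstsq(np.c_[d1,-d2],o2-o1,rcond=None)[0]; p,q=o1+d1*s[0],o2+d2*s[1]; return (p+q)/2,np.linalg.norm(p-q)
print("end",tri((226.2,217.7),(215.2,181.8)),"fol",tri((240.9,208.5),(227,182.8)),"s_mid",tri((234,214.7),(220.1,181.2)))
print("end36",onz([(226.2,217.7)],"top",36.),onz([(215.2,181.8)],"scene",36.))
print("fol36",onz([(240.9,208.5)],"top",36.),onz([(227,182.8)],"scene",36.))
for uv in ((393.9,236.7),(390.5,206.4)): print("gtop",onz([uv],"top",34.))
for uv in ((361.3,247.9),(358,264.3),(370.2,234.9),(364.5,227.3)): print("gsc",onz([uv],"scene",34.))
# scene rack corners
sc=np.array([[308+775/5.5-.5-380/5.5,217+145/5.5-.5],[308+(598-380)/5.5-.5,217+430/5.5-.5],[308+(408-380)/5.5-.5,217+350/5.5-.5]])
print(sc,onz(sc,"scene",0.))
```

```text
holder corners
 [[480.91 325.65   9.  ]
 [554.62 186.04   9.  ]
 [499.61 157.01   9.  ]
 [422.36 296.15   9.  ]] [np.float64(157.8774456791273), np.float64(62.197798579968115), np.float64(159.14843919374638), np.float64(65.56162591587862)]
rack corners z 0.0 
 [[ 562.98 -191.38    0.  ]
 [ 574.3  -294.75    0.  ]
 [ 356.24 -316.19    0.  ]
 [ 348.74 -215.16    0.  ]] [np.float64(103.98521024672833), np.float64(219.11539670151754), np.float64(101.30615972264545), np.float64(215.55596650072545)]
rack corners z 5.0 
 [[ 561.96 -191.04    5.  ]
 [ 573.24 -294.03    5.  ]
 [ 355.95 -315.4     5.  ]
 [ 348.48 -214.73    5.  ]] [np.float64(103.6147325023525), np.float64(218.33473397327597), np.float64(100.94522687982705), np.float64(214.78798528429633)]
end (array([472.46, 285.62,  34.6 ]), np.float64(10.859857909456986)) fol (array([495.95, 239.2 ,  37.21]), np.float64(8.802088949293104)) s_mid (array([477.03, 257.65,  47.01]), np.float64(1.690410060822406))
end36 [[468.17 288.82  36.  ]] [[475.13 280.18  36.  ]]
fol36 [[499.49 236.62  36.  ]] [[493.72 243.45  36.  ]]
gtop [[ 383.29 -298.48   34.  ]]
gtop [[ 489.88 -293.17   34.  ]]
gsc [[ 495.64 -273.21   34.  ]]
gsc [[ 439.26 -296.71   34.  ]]
gsc [[ 553.87 -267.94   34.  ]]
gsc [[ 571.63 -238.64   34.  ]]
[[379.32 242.86]
 [347.14 294.68]
 [312.59 280.14]] [[ 571.5  -291.07    0.  ]
 [ 361.13 -313.46    0.  ]
 [ 348.5  -212.34   -0.  ]]
```

```bash
cat > ov.py <<'E'
from H import *
def Z(x,y,yaw): 
    T=np.eye(4); T[:3,:3]=R.from_euler('z',yaw,degrees=True).as_matrix(); T[:3,3]=[x,y,0]; return T
def ap(T,P): return np.atleast_2d(P)@T[:3,:3].T+T[:3,3]
def groove(T,y):
    G=np.eye(4); G[:3,:3]=T[:3,:3]@R.from_euler('y',-.663).as_matrix(); G[:3,3]=ap(T,[0,y,34])[0]; return G
def cell(T,L,s,z0=0):
    a=np.linspace(0,2*np.pi,25); out=[ap(T,np.c_[np.full(25,x),12*np.cos(a),12*np.sin(a)]) for x in (0,L)]
    out+=[ap(T,[[0,0,12],[L,0,12]])]+[ap(T,[[0,q,0],[L,q,0]]) for q in (-12,12)]
    out+=[ap(T,[[L/2+q,0,12],[L/2+q,0,22]]) for q in (-s/2,s/2)]; return out
def rect(T,x0,x1,y0,y1,z): return ap(T,[[x0,y0,z],[x1,y0,z],[x1,y1,z],[x0,y1,z],[x0,y0,z]])
def face(T,x,w,z0,z1): return ap(T,[[x,-w/2,z0],[x,w/2,z0],[x,w/2,z1],[x,-w/2,z1],[x,-w/2,z0]])
def draw(img,lines,n,x0,y0,s,col):
    for l in lines:
        p=(project(l,n)+.5-[x0,y0])*s; cv2.polylines(img,[np.round(p*16).astype(np.int32)],False,col,1,cv2.LINE_AA,4)
E
python3 - <<'E'
from ov import *
d=np.load("avg0.npz"); t,s=d["t"],d["s"]
TR=Z(462.5,-296,96.1)
TH=Z(489.4-.4756*50,241.2+.8796*50,118.4)
RL=[(rect(TR,-11,94,-111,111,0),(0,0,255))]
CY=[]
for y,L,sp in ((-81,55,22),(-27,66,26),(27,44,18)): CY+=cell(groove(TR,y),L,sp)
a=crop(t,356,182,403,252,8); b=crop(s,308,217,382,297,5.5)
for im,n,x0,y0,sc in ((a,"top",356,182,8),(b,"scene",308,217,5.5)):
    draw(im,[RL[0][0]],n,x0,y0,sc,(0,0,255)); draw(im,CY,n,x0,y0,sc,(0,255,255))
cv2.imwrite("pics/rack_ov.png",stack(a,b))
a=crop(t,214,190,270,235,8); b=crop(s,200,170,258,201,8)
C=TH.copy(); C[:3,3]=ap(TH,[-40,0,36])[0]
for im,n,x0,y0,sc in ((a,"top",214,190,8),(b,"scene",200,170,8)):
    draw(im,[rect(TH,-129,29,-31,31,9)],n,x0,y0,sc,(0,0,255)); draw(im,[face(TH,0,22,9,43),face(TH,-99,36,9,43)],n,x0,y0,sc,(0,255,255))
    draw(im,[face(TH,-47,36,9,50.5),rect(TH,-47,-42,-13,13,51.5)],n,x0,y0,sc,(0,255,0)); draw(im,cell(C,34,14),n,x0,y0,sc,(255,0,255))
cv2.imwrite("pics/hold_ov.png",np.hstack([stack(a,b,False)[:600]]))
E
```

```text
(no output)
```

View pics/rack_ov.png

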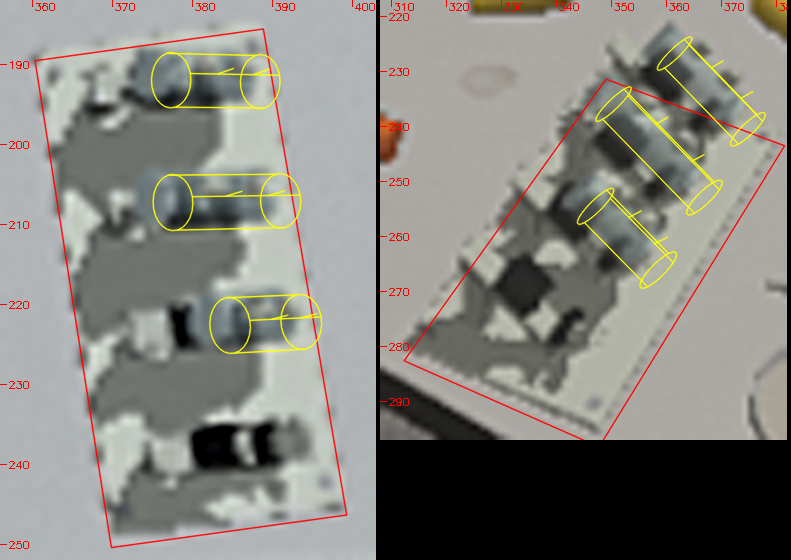

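View pics/hold_ov.png

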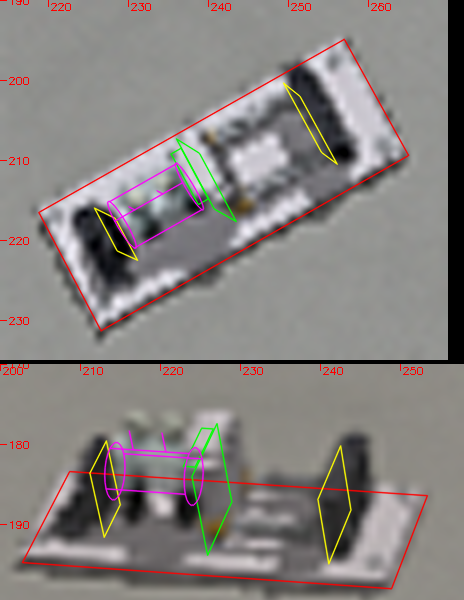

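```bash
cat > plan.py <<'E'
from ov import *
import os
TR=Z(465.7,-284.7,96.1); TH=Z(466.6,285.9,118.4)
def ori(yaw,pitch): return R.from_euler('xyz',[180,pitch,yaw],degrees=True)
# TCP for a cell whose axis point (at grasp) is p, tool x along the cell axis; depth = grasp point below axis
def tcp(p,yaw,pitch,g=19.): r=ori(yaw,pitch); return np.asarray(p,float)+r.as_matrix()[:,2]*g, r
def start():
    if os.path.exists("cmd.npy"): c=np.load("cmd.npy"); return c[:3],R.from_quat(c[3:])
    return np.array([114.964,512.278,226.741]),R.from_euler('xyz',[np.pi,0,2.9208])
def plan(wps,commit=True):
    p,r=start()
    for P,Q in wps:
        while True:
            d=r.inv().apply(np.asarray(P)-p)/120; k=max(1,np.ceil(np.abs(d).max()-1e-3))
            o=np.clip(np.round(d/k,3),-1,1); w=np.round((r.inv()*Q).as_rotvec()/(2*np.pi)/k,4)
            print(o.tolist(),w.tolist(),"| mm %.0f deg %.0f"%(np.linalg.norm(o)*120,np.linalg.norm(w)*360),"->",end=" ")
            p=p+r.apply(o*120); r=r*R.from_rotvec(w*2*np.pi); print(p)
            if k==1: break
    if commit: np.save("cmd.npy",np.r_[p,r.as_quat()])
def obs():
    o=get_obs(); p,r=start(); m=R.from_euler('xyz',o["tcp_rot"])
    print("t %.2f"%o["time"],"pos",o["tool_pos"],"err",o["tool_pos"]-p,"rot deg",np.degrees(o["tcp_rot"]),"rerr",np.degrees((r.inv()*m).as_rotvec()),"F",o["contact_force"],"w %.1f ff %.1f"%(o["grip_width"],o["finger_force"]))
E
python3 - <<'E'
from plan import *
p,r=tcp(ap(TH,[-23,0,36])[0],118.4,0)
plan([(p+[0,0,150],r),(p+[0,0,60],r),(p,r)])
E
```

```text
[-0.85, -0.336, 0.124] [0.0, -0.0, 0.034] | mm 111 deg 12 -> [205.66 450.6  211.86]
[-0.901, -0.148, 0.125] [-0.0, -0.0, 0.034] | mm 111 deg 12 -> [296.26 388.98 196.86]
[-0.912, 0.046, 0.124] [-0.0, -0.0, 0.034] | mm 111 deg 12 -> [386.84 327.32 181.98]
[-0.882, 0.239, 0.125] [-0.0, -0.0, 0.034] | mm 111 deg 12 -> [477.53 265.67 166.98]
[-0.0, 0.0, 0.75] [-0.0, -0.0, -0.0] | mm 90 deg 0 -> [477.53 265.67  76.98]
[-0.0, 0.0, 0.5] [-0.0, -0.0, -0.0] | mm 60 deg 0 -> [477.53 265.67  16.98]
```

Emit:
{"method": "send_rows", "body": {
  "offset": [
    [-0.85,-0.336,0.124],
    [-0.85,-0.336,0.124]
  ],
  "delta_rot": [
    [0,0,0.034],
    [0,0,0.034]
  ],
  "grip": 0.45
}}

```text
time: 2.85
tool_pos: [206.5, 449.7, 211.6]
tcp_rot: [3.141, 0.0, 2.706]
contact_force: [0.2, -0.1, -0.3]
grip_width: 76.5
finger_force: 0.0
```

Emit:
{"method": "send_rows", "body": {
  "offset": [
    [-0.901,-0.148,0.125],
    [-0.901,-0.148,0.125]
  ],
  "delta_rot": [
    [0,0,0.034],
    [0,0,0.034]
  ]
}}

```text
time: 3.1
tool_pos: [297.9, 387.7, 196.7]
tcp_rot: [3.141, 0.0, 2.49]
contact_force: [0.2, 1.1, 0.0]
grip_width: 56.3
finger_force: 0.0
```

Emit:
{"method": "send_rows", "body": {
  "offset": [
    [-0.912,0.046,0.124],
    [-0.912,0.046,0.124]
  ],
  "delta_rot": [
    [0,0,0.034],
    [0,0,0.034]
  ]
}}

```text
time: 3.35
tool_pos: [388.6, 325.8, 181.8]
tcp_rot: [3.141, 0.0, 2.276]
contact_force: [0.0, 1.6, -0.7]
grip_width: 42.2
finger_force: 0.0
```

Emit:
{"method": "send_rows", "body": {
  "offset": [
    [-0.882,0.239,0.125],
    [-0.882,0.239,0.125],
    [-0.882,0.239,0.125]
  ],
  "delta_rot": [
    [0,0,0.034],
    [0,0,0.034],
    [0,0,0.034]
  ]
}}

```text
time: 3.72
tool_pos: [479.7, 263.5, 166.1]
tcp_rot: [-3.141, 0.0, 2.062]
contact_force: [0.2, 0.9, -0.2]
grip_width: 41.3
finger_force: 0.0
```

Emit:
{"method": "send_rows", "body": {
  "offset": [
    [0,0,0.4],
    [0,0,0.75],
    [0,0,0.75],
    [0,0,0.75]
  ],
  "delta_rot": [
    [0,0,0],
    [0,0,0],
    [0,0,0],
    [0,0,0]
  ]
}}

```text
time: 4.22
tool_pos: [478.0, 266.6, 78.6]
tcp_rot: [3.139, 0.0, 2.067]
contact_force: [0.6, 0.1, 1.3]
grip_width: 41.2
finger_force: 0.0
```

Run:
```python
from plan import *
obs(); o=get_obs(); T=np.eye(4); T[:3,:3]=R.from_euler('xyz',o["tcp_rot"]).as_matrix(); T[:3,3]=o["tool_pos"]
tips=[ap(T,[[-9.5,s*20.6,0],[9.5,s*20.6,0],[9.5,s*20.6,-30],[-9.5,s*20.6,-30],[-9.5,s*20.6,0]]) for s in (-1,1)]
C=TH.copy(); C[:3,3]=ap(TH,[-40,0,36])[0]
t=avg("top",4); s=avg("scene",4)
a=crop(t,205,165,280,240,5.3); b=crop(s,195,140,265,205,5.6)
b0=crop(s,195,140,265,205,5.6)
for im,n,x0,y0,sc in ((a,"top",205,165,5.3),(b,"scene",195,140,5.6)):
    draw(im,tips,n,x0,y0,sc,(0,255,0)); draw(im,cell(C,34,14),n,x0,y0,sc,(255,0,255)); draw(im,[face(TH,-47,36,9,50.5),face(TH,0,22,9,43)],n,x0,y0,sc,(0,255,255))
cv2.imwrite("pics/pre.png",stack(a,b)[:600])
```

```text
t 4.22 pos [477.99 266.56  78.55] err [ 0.46  0.89 61.57] rot deg [179.88   0.   118.44] rerr [-0.12 -0.   -0.05] F [0.56 0.06 1.32] w 41.2 ff 0.0
```

View pics/pre.png

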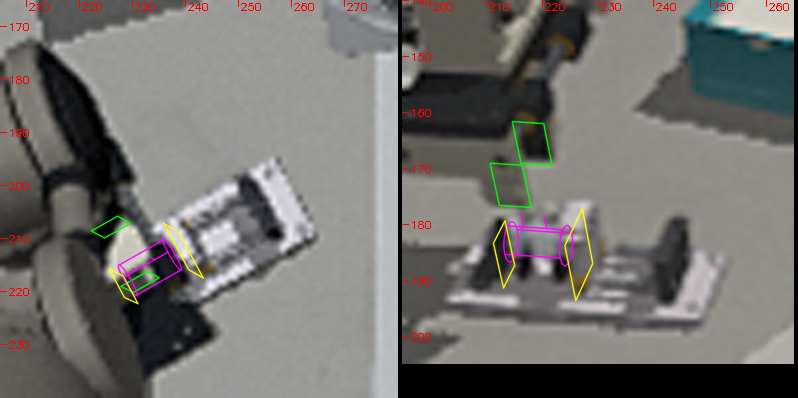

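Emit:
{"method": "send_rows", "body": {
  "offset": [
    [0,0,0.2],
    [0,0,0.4],
    [0,0,0.5],
    [0,0,0.5],
    [0,0,0.5]
  ],
  "delta_rot": [
    [0,0,0],
    [0,0,0],
    [0,0,0],
    [0,0,0],
    [0,0,0]
  ]
}}

```text
time: 5.25
tool_pos: [478.1, 265.9, 17.7]
tcp_rot: [3.14, 0.0, 2.066]
contact_force: [-0.3, 0.5, -0.3]
grip_width: 41.2
finger_force: 0.0
```

Emit:
{"method": "send_rows", "body": {
  "offset": [
    [0,0,0],
    [0,0,0],
    [0,0,0],
    [0,0,0],
    [0,0,0]
  ],
  "delta_rot": [
    [0,0,0],
    [0,0,0],
    [0,0,0],
    [0,0,0],
    [0,0,0]
  ],
  "grip": 0.0
}}

```text
time: 5.88
tool_pos: [478.4, 266.1, 17.6]
tcp_rot: [3.139, 0.0, 2.066]
contact_force: [2.9, 1.9, 3.5]
grip_width: 23.7
finger_force: 30.0
```

```bash
sed -i 's/TH=Z(466.6,285.9,118.4)/TH=Z(467.6,286.4,118.4)/' plan.py
python3 - <<'E'
from plan import *
obs(); p0,r0=start()
G=groove(TR,81); n=G[:3,2]
p,r=tcp(ap(G,[17+4,0,0])[0],96.1,-38)
print(p, n)
plan([(p0+[0,0,120],r0),(p+n*90+[0,0,30],r),(p+n*45,r)])
E
```

```text
t 5.88 pos [478.43 266.08  17.58] err [0.9  0.41 0.6 ] rot deg [179.87   0.01 118.39] rerr [-0.13 -0.01 -0.  ] F [2.92 1.94 3.5 ] w 23.7 ff 30.0
[ 382.16 -265.22   31.95] [ 0.07 -0.61  0.79]
[0.0, 0.0, -1.0] [0.0, 0.0, 0.0] | mm 120 deg 0 -> [477.53 265.67 136.98]
[-0.985, -0.744, 0.009] [-0.0051, 0.0261, 0.0149] | mm 148 deg 11 -> [455.19 119.24 135.9 ]
[-0.777, -0.485, -0.135] [-0.0039, 0.0195, 0.0112] | mm 111 deg 8 -> [438.4    9.41 135.13]
[-0.787, -0.425, -0.242] [-0.0038, 0.0195, 0.0112] | mm 111 deg 8 -> [ 421.68 -100.51  134.32]
[-0.778, -0.363, -0.348] [-0.0039, 0.0196, 0.0112] | mm 111 deg 8 -> [ 404.92 -210.4   133.58]
[-0.752, -0.3, -0.451] [-0.0038, 0.0195, 0.0111] | mm 111 deg 8 -> [ 388.08 -320.33  132.91]
[-0.154, -0.0, 0.572] [-0.0, 0.0, 0.0] | mm 71 deg 0 -> [ 385.13 -292.79   67.44]
```

Emit:
{"method": "send_rows", "body": {
  "offset": [
    [0,0,-0.3],
    [0,0,-0.8],
    [0,0,-1.0],
    [0,0,-1.0]
  ],
  "delta_rot": [
    [0,0,0],
    [0,0,0],
    [0,0,0],
    [0,0,0]
  ]
}}

```text
time: 6.38
tool_pos: [477.7, 265.8, 138.2]
tcp_rot: [3.14, 0.0, 2.066]
contact_force: [0.3, 0.0, -0.6]
grip_width: 23.5
finger_force: 30.0
```

Emit:
{"method": "send_rows", "body": {
  "offset": [
    [-0.328,-0.248,0.003],
    [-0.657,-0.496,0.006],
    [-0.985,-0.744,0.009]
  ],
  "delta_rot": [
    [-0.0017,0.0087,0.005],
    [-0.0034,0.0174,0.01],
    [-0.0051,0.0261,0.0149]
  ]
}}

```text
time: 6.75
tool_pos: [453.2, 118.1, 134.0]
tcp_rot: [3.12, -0.168, 1.974]
contact_force: [1.2, -1.4, -0.1]
grip_width: 23.5
finger_force: 30.0
```

Emit:
{"method": "send_rows", "body": {
  "offset": [
    [-0.389,-0.243,-0.068],
    [-0.777,-0.485,-0.135]
  ],
  "delta_rot": [
    [-0.002,0.0098,0.0056],
    [-0.0039,0.0195,0.0112]
  ]
}}

```text
time: 7.0
tool_pos: [436.6, 8.3, 133.6]
tcp_rot: [3.11, -0.294, 1.904]
contact_force: [0.8, -0.5, -1.1]
grip_width: 23.1
finger_force: 30.0
```

Emit:
{"method": "send_rows", "body": {
  "offset": [
    [-0.394,-0.213,-0.121],
    [-0.787,-0.425,-0.242]
  ],
  "delta_rot": [
    [-0.0019,0.0098,0.0056],
    [-0.0038,0.0195,0.0112]
  ]
}}

```text
time: 7.25
tool_pos: [420.0, -101.5, 132.8]
tcp_rot: [3.111, -0.42, 1.833]
contact_force: [1.7, 0.4, -0.7]
grip_width: 23.7
finger_force: 30.0
```

Emit:
{"method": "send_rows", "body": {
  "offset": [
    [-0.389,-0.182,-0.174],
    [-0.778,-0.363,-0.348]
  ],
  "delta_rot": [
    [-0.002,0.0098,0.0056],
    [-0.0039,0.0196,0.0112]
  ]
}}

```text
time: 7.5
tool_pos: [403.5, -211.3, 131.9]
tcp_rot: [3.121, -0.545, 1.757]
contact_force: [1.3, 0.0, -0.7]
grip_width: 24.0
finger_force: 30.0
```

Emit:
{"method": "send_rows", "body": {
  "offset": [
    [-0.376,-0.15,-0.226],
    [-0.752,-0.3,-0.451],
    [-0.752,-0.3,-0.451]
  ],
  "delta_rot": [
    [-0.0019,0.0098,0.0056],
    [-0.0038,0.0195,0.0111],
    [-0.0038,0.0195,0.0111]
  ]
}}

```text
time: 7.88
tool_pos: [386.0, -323.2, 128.9]
tcp_rot: [-3.137, -0.668, 1.669]
contact_force: [0.1, 1.5, -0.4]
grip_width: 24.0
finger_force: 30.0
```

Emit:
{"method": "send_rows", "body": {
  "offset": [
    [-0.06,0,0.25],
    [-0.154,0,0.572],
    [-0.154,0,0.572],
    [-0.154,0,0.572]
  ],
  "delta_rot": [
    [0,0,0],
    [0,0,0],
    [0,0,0],
    [0,0,0]
  ]
}}

```text
time: 8.38
tool_pos: [385.5, -292.7, 68.0]
tcp_rot: [3.141, -0.663, 1.678]
contact_force: [0.7, 0.2, -0.4]
grip_width: 23.7
finger_force: 30.0
```

Run:
```python
from plan import *
obs(); o=get_obs(); T=np.eye(4); T[:3,:3]=R.from_euler('xyz',o["tcp_rot"]).as_matrix(); T[:3,3]=o["tool_pos"]
tips=[ap(T,[[-9.5,s*12,0],[9.5,s*12,0],[9.5,s*12,-30],[-9.5,s*12,-30],[-9.5,s*12,0]]) for s in (-1,1)]
C=groove(TR,81); C[:3,3]=ap(T,[-17,0,-19])[0]
t=avg("top",4); s=avg("scene",4); np.savez("avg1.npz",t=t,s=s)
CY=[]
for y,L,sp in ((-81,55,22),(-27,66,26),(27,44,18)): CY+=cell(groove(TR,y),L,sp)
gl=[ap(groove(TR,81),[[0,0,0],[60,0,0]])]
a=crop(t,350,180,410,262,7); b=crop(s,300,210,385,300,4.3)
for im,n,x0,y0,sc in ((a,"top",350,180,7),(b,"scene",300,210,4.3)):
    draw(im,tips,n,x0,y0,sc,(0,255,0)); draw(im,cell(C,34,14),n,x0,y0,sc,(255,0,255)); draw(im,CY+gl,n,x0,y0,sc,(0,255,255))
cv2.imwrite("pics/pre2.png",stack(a,b)[:600])
```

```text
t 8.38 pos [ 385.45 -292.67   68.01] err [0.32 0.12 0.57] rot deg [179.99 -38.    96.15] rerr [ 0.02  0.   -0.04] F [ 0.74  0.23 -0.44] w 23.7 ff 30.0
```

View pics/pre2.png

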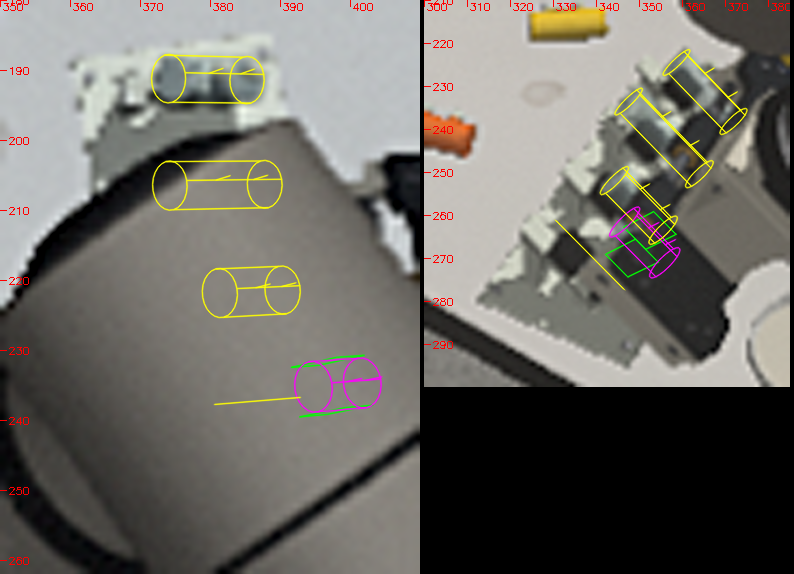

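Emit:
{"method": "send_rows", "body": {
  "offset": [
    [0.033,0,0.1],
    [0.033,0,0.25],
    [0.033,0,0.33],
    [0.033,0,0.35],
    [0.033,0,0.36]
  ],
  "delta_rot": [
    [0,0,0],
    [0,0,0],
    [0,0,0],
    [0,0,0],
    [0,0,0]
  ]
}}

```text
time: 9.4
tool_pos: [381.9, -263.6, 36.9]
tcp_rot: [3.141, -0.663, 1.678]
contact_force: [-2.4, -3.7, 12.8]
grip_width: 23.2
finger_force: 30.0
```

Emit:
{"method": "send_rows", "body": {
  "offset": [
    [0,0,0.005],
    [0,0,0.01],
    [0,0,0.015],
    [0,0,0.015]
  ],
  "delta_rot": [
    [0,0,0],
    [0,0,0],
    [0,0,0],
    [0,0,0]
  ]
}}

```text
time: 9.9
tool_pos: [381.9, -263.4, 36.6]
tcp_rot: [3.14, -0.661, 1.678]
contact_force: [-3.8, -5.9, 18.2]
grip_width: 23.5
finger_force: 30.0
```

Run:
```python
from plan import *
o=get_obs(); G=groove(TR,81); T=R.from_euler('xyz',o["tcp_rot"]).as_matrix()
ax=o["tool_pos"]-18.4*T[:,2]; print("grasp axis pt in groove frame",G[:3,:3].T@(ax-G[:3,3]),"F",G[:3,:3].T@o["contact_force"],"M",G[:3,:3].T@o["moment"])
```

```text
grasp axis pt in groove frame [25.32  0.05  1.91] F [ 6.85  4.43 17.72] M [ 0.71 -0.43 -0.09]
```

Emit:
{"method": "send_rows", "body": {
  "offset": [
    [0,-0.006,0],
    [0,-0.0125,0],
    [0,-0.0125,0]
  ],
  "delta_rot": [
    [0,0,0],
    [0,0,0],
    [0,0,0]
  ]
}}

```text
time: 10.28
tool_pos: [381.7, -263.5, 36.6]
tcp_rot: [3.137, -0.661, 1.679]
contact_force: [2.0, -3.9, 15.4]
grip_width: 23.8
finger_force: 30.0
```

```bash
cat > g.py <<'E'
from plan import *
import sys
o=get_obs(); G=groove(TR,float(sys.argv[1])); T=R.from_euler('xyz',o["tcp_rot"]).as_matrix()
ax=o["tool_pos"]-18.4*T[:,2]; print("axis pt in groove",G[:3,:3].T@(ax-G[:3,3]),"F",G[:3,:3].T@o["contact_force"],"M",G[:3,:3].T@o["moment"],o["time"])
E
python3 g.py 81
```

```text
axis pt in groove [25.31  0.37  1.95] F [ 6.27 -1.61 14.69] M [-0.21 -0.47  0.01] 10.275
```

Emit:
{"method": "send_rows", "body": {
  "offset": [
    [0,0.006,-0.013],
    [-0.02,0.006,-0.013],
    [-0.04,0.006,-0.013],
    [-0.055,0.006,-0.013],
    [-0.055,0.006,-0.013]
  ],
  "delta_rot": [
    [0,0,0],
    [0,0,0],
    [0,0,0],
    [0,0,0],
    [0,0,0]
  ]
}}

```text
time: 10.9
tool_pos: [382.2, -268.4, 33.5]
tcp_rot: [3.14, -0.664, 1.678]
contact_force: [-1.0, -1.4, 14.4]
grip_width: 23.9
finger_force: 30.0
```

```bash
sed -i 's/TR=Z(465.7,-284.7,96.1)/TR=Z(466.0,-287.8,96.1)/' plan.py; python3 g.py 81
```

```text
axis pt in groove [21.9   0.26  0.69] F [ 7.9   1.18 12.14] M [ 0.11 -0.79 -0.02] 10.9
```

Emit:
{"method": "send_rows", "body": {
  "offset": [
    [0,0,-0.008],
    [0,0,-0.008]
  ],
  "delta_rot": [
    [0,0,0],
    [0,0,0]
  ]
}}

```text
time: 11.15
tool_pos: [382.3, -269.0, 33.3]
tcp_rot: [3.14, -0.663, 1.678]
contact_force: [0.4, -1.0, 7.9]
grip_width: 23.8
finger_force: 30.0
```

```bash
python3 g.py 81
```

```text
axis pt in groove [21.34  0.29  0.9 ] F [ 4.01 -0.25  6.87] M [-0.07 -0.13 -0.04] 11.15
```

Emit:
{"method": "send_rows", "body": {
  "offset": [
    [0,0,0],
    [0,0,0],
    [0,0,0],
    [0,0,0]
  ],
  "delta_rot": [
    [0,0,0],
    [0,0,0],
    [0,0,0],
    [0,0,0]
  ],
  "grip": 0.37
}}

```text
time: 11.65
tool_pos: [381.7, -268.8, 32.1]
tcp_rot: [-3.141, -0.664, 1.677]
contact_force: [0.6, 0.1, 0.3]
grip_width: 34.2
finger_force: 0.0
```

Emit:
{"method": "send_rows", "body": {
  "offset": [
    [0,0,-0.1],
    [0,0,-0.35],
    [0,0,-0.7],
    [0,0,-0.95],
    [0,0,-0.95]
  ],
  "delta_rot": [
    [0,0,0],
    [0,0,0],
    [0,0,0],
    [0,0,0],
    [0,0,0]
  ]
}}

```text
time: 12.28
tool_pos: [389.7, -340.8, 123.7]
tcp_rot: [3.139, -0.659, 1.678]
contact_force: [0.3, 0.3, -0.4]
grip_width: 34.2
finger_force: 0.0
```

Run:
```python
from plan import *
o=get_obs(); np.save("cmd.npy",np.r_[o["tool_pos"]-[.3,.2,.6],R.from_euler('xyz',o["tcp_rot"]).as_quat()])
obs(); p0,r0=start(); x=r0.apply([1,0,0])
G=groove(TR,-81); n=G[:3,2]
# b in groove 0: grasp at mid 27.5
p,r=tcp(ap(G,[27.5,0,0])[0],96.1,-38); 
plan([(p+n*60+[0,0,20],r)],False)
```

```text
t 12.28 pos [ 389.74 -340.81  123.68] err [0.3 0.2 0.6] rot deg [179.84 -37.73  96.14] rerr [0. 0. 0.] F [ 0.29  0.35 -0.37] w 34.2 ff 0.0
[0.085, 0.678, 0.172] [0.0002, 0.0004, 0.0] | mm 85 deg 0 -> [ 468.19 -311.86  113.17]
[0.084, 0.678, 0.171] [0.0002, 0.0003, 0.0001] | mm 85 deg 0 -> [ 546.92 -282.8   103.26]
```

The cells in the rack (top image) are groove 0 at (379,191), groove 1 at (380,207) and groove 2 at (386,221). Their visible lengths are about 123, 139 and 107 crop pixels, and the models predict 129, 147 and 111 for 55, 66 and 44 mm. So cell b (55 mm) is in groove 0. The orange one at (339,223) and the yellow ones are look-alikes. The enlarged overlay agrees with this reading.

Emit:
{"method": "send_rows", "body": {
  "offset": [
    [0.042,0.339,0.086],
    [0.085,0.678,0.172],
    [0.085,0.678,0.172]
  ],
  "delta_rot": [
    [0,0,0],
    [0.0002,0.0004,0],
    [0.0002,0.0004,0]
  ]
}}

```text
time: 12.65
tool_pos: [469.2, -306.8, 110.6]
tcp_rot: [-3.139, -0.668, 1.68]
contact_force: [-0.5, 0.1, -0.3]
grip_width: 33.7
finger_force: 0.0
```

Emit:
{"method": "send_rows", "body": {
  "offset": [
    [0.042,0.339,0.086],
    [0.084,0.678,0.171],
    [0.084,0.678,0.171],
    [0.084,0.678,0.171]
  ],
  "delta_rot": [
    [0,0,0],
    [0.0002,0.0003,0.0001],
    [0.0002,0.0003,0.0001],
    [0.0002,0.0003,0.0001]
  ]
}}

```text
time: 13.15
tool_pos: [545.4, -280.4, 101.6]
tcp_rot: [-3.137, -0.668, 1.675]
contact_force: [-0.3, 0.1, 0.2]
grip_width: 34.1
finger_force: 0.0
```

Run:
```python
from plan import *
p,r=start()
for o,w in (([.085,.678,.172],[.0002,.0004,0]),([.084,.678,.171],[.0002,.0003,.0001])):
    p=p+r.apply(np.array(o)*120); r=r*R.from_rotvec(np.array(w)*2*np.pi)
np.save("cmd.npy",np.r_[p,r.as_quat()]); obs()
o=get_obs(); T=np.eye(4); T[:3,:3]=R.from_euler('xyz',o["tcp_rot"]).as_matrix(); T[:3,3]=o["tool_pos"]
tips=[ap(T,[[-9.5,s*17,0],[9.5,s*17,0],[9.5,s*17,-30],[-9.5,s*17,-30],[-9.5,s*17,0]]) for s in (-1,1)]
t=avg("top",4); s=avg("scene",4)
CY=[]
for y,L,sp in ((-81,55,22),(-27,66,26),(27,44,18),(81,34,14)): CY+=cell(groove(TR,y),L,sp)
a=crop(t,350,180,410,262,7); b0=crop(s,305,215,385,298,4.5); b=b0.copy()
for im,n,x0,y0,sc in ((a,"top",350,180,7),(b,"scene",305,215,4.5)):
    draw(im,tips,n,x0,y0,sc,(0,255,0)); draw(im,CY,n,x0,y0,sc,(0,255,255))
cv2.imwrite("pics/pre3.png",stack(a,cv2.resize(stack(b,b0,False),(300,600)))[:600,:800])
```

```text
t 13.15 pos [ 545.42 -280.36  101.6 ] err [-1.5   2.44 -1.66] rot deg [-179.71  -38.3    95.99] rerr [0.21 0.32 0.08] F [-0.29  0.06  0.16] w 34.1 ff 0.0
```

View pics/pre3.png

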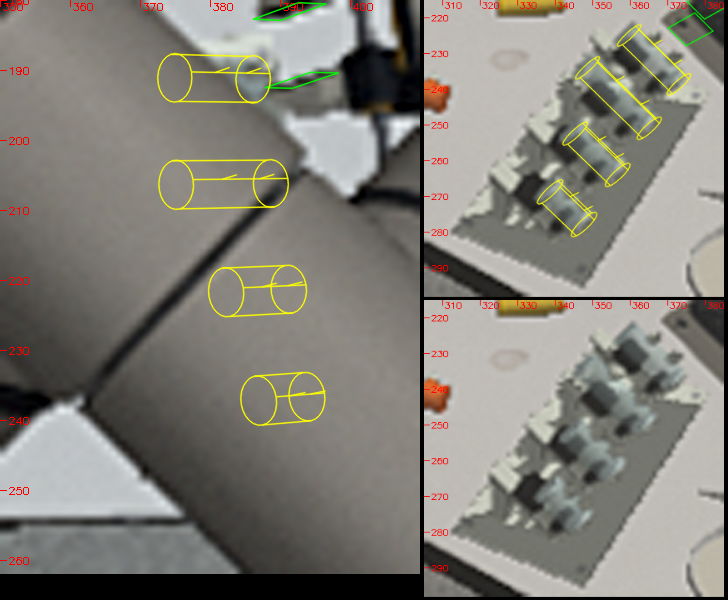

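Run:
```python
from plan import *
r=ori(96.1,-38); p=np.array([385.13,-292.79,67.44])+r.apply(120*np.array([-.022,-.0065,-.596]))
p=p+r.apply(120*np.array([.169,1.356,.343])); r=r*R.from_rotvec(2*np.pi*np.array([.0004,.0007,.0001]))
np.save("cmd.npy",np.r_[p,r.as_quat()]); obs()
G=groove(TR,-81); n=G[:3,2]
q,Q=tcp(ap(G,[27.5,0.3,1])[0],96.1,-38)
plan([(q+n*45,Q),(q,Q)])
```

```text
t 13.55 pos [ 546.33 -280.6   102.32] err [-0.33 -0.25  0.1 ] rot deg [-179.83  -38.24   96.03] rerr [-0.02 -0.01  0.02] F [ 0.62 -0.57  0.16] w 33.9 ff 0.0
[-0.114, -0.002, 0.229] [-0.0004, -0.0007, -0.0001] | mm 31 deg 0 -> [ 545.68 -274.14   72.18]
[-0.0, 0.0, 0.375] [-0.0, 0.0, -0.0] | mm 45 deg 0 -> [ 542.74 -246.6    36.71]
```

Emit:
{"method": "send_rows", "body": {
  "offset": [
    [-0.114,-0.002,0.229],
    [-0.114,-0.002,0.229],
    [-0.114,-0.002,0.229]
  ],
  "delta_rot": [
    [-0.0004,-0.0007,-0.0001],
    [-0.0004,-0.0007,-0.0001],
    [-0.0004,-0.0007,-0.0001]
  ]
}}

```text
time: 13.92
tool_pos: [545.9, -274.3, 72.9]
tcp_rot: [3.141, -0.663, 1.678]
contact_force: [-0.1, 0.1, 0.6]
grip_width: 33.8
finger_force: 0.0
```

Emit:
{"method": "send_rows", "body": {
  "offset": [
    [0,0,0.12],
    [0,0,0.24],
    [0,0,0.34],
    [0,0,0.375],
    [0,0,0.375],
    [0,0,0.375]
  ],
  "delta_rot": [
    [0,0,0],
    [0,0,0],
    [0,0,0],
    [0,0,0],
    [0,0,0],
    [0,0,0]
  ]
}}

```text
time: 14.68
tool_pos: [542.9, -246.8, 36.9]
tcp_rot: [3.141, -0.663, 1.678]
contact_force: [-0.3, 0.2, 0.1]
grip_width: 34.3
finger_force: 0.0
```

```bash
python3 -c "
from plan import obs; obs()"; python3 g.py -81
```

```text
t 14.68 pos [ 542.92 -246.84   36.91] err [ 0.18 -0.24  0.2 ] rot deg [179.96 -37.96  96.12] rerr [-0.03 -0.04 -0.02] F [-0.29  0.16  0.07] w 34.3 ff 0.0
axis pt in groove [27.46  0.17  0.66] F [ 0.19  0.27 -0.06] M [ 0.06  0.43 -0.02] 14.675
```

Emit:
{"method": "send_rows", "body": {
  "offset": [
    [0,0,0],
    [0,0,0],
    [0,0,0],
    [0,0,0],
    [0,0,0]
  ],
  "delta_rot": [
    [0,0,0],
    [0,0,0],
    [0,0,0],
    [0,0,0],
    [0,0,0]
  ],
  "grip": 0.0
}}

```text
time: 15.3
tool_pos: [542.8, -246.8, 36.9]
tcp_rot: [3.141, -0.663, 1.678]
contact_force: [0.1, -1.0, 2.8]
grip_width: 23.8
finger_force: 30.0
```

```bash
python3 g.py -81
python3 - <<'E'
from plan import *
obs(); p0,r0=start(); n=-r0.apply([0,0,1])
# insertion pose: low-end centre at holder (xf, zc), tilt th ; grasp point is 27.5 along the axis
def ins(xf,zc,th):
    a=np.radians(th); q=ap(TH,[xf+27.5*np.cos(a),0,36+zc+27.5*np.sin(a)])[0]
    return tcp(q,118.4,-th,18.6)
A=ins(-34,2.5,20)
print(A[0])
plan([(p0+n*75,r0),(p0+n*75+[-40,60,70],r0),(A[0]+[0,0,85],A[1])])
E
```

```text
axis pt in groove [27.47  0.26  0.59] F [ 0.9  -0.02  2.85] M [ 0.05  0.47 -0.02] 15.3
t 15.30 pos [ 542.83 -246.8    36.87] err [ 0.09 -0.2   0.15] rot deg [179.97 -37.96  96.12] rerr [-0.02 -0.04 -0.01] F [ 0.13 -1.03  2.8 ] w 23.8 ff 30.0
[468.45 284.82  30.43]
[-0.0, 0.0, -0.625] [0.0, 0.0, 0.0] | mm 75 deg 0 -> [ 547.64 -292.51   95.82]
[0.779, -0.278, -0.132] [0.0, 0.0, 0.0] | mm 101 deg 0 -> [ 507.68 -232.51  165.85]
[0.787, 0.033, 0.748] [0.0075, -0.0123, -0.0136] | mm 130 deg 7 -> [ 497.84 -103.14  153.26]
[0.835, 0.136, 0.681] [0.0076, -0.0124, -0.0136] | mm 130 deg 7 -> [487.99  26.21 140.69]
[0.868, 0.24, 0.606] [0.0075, -0.0123, -0.0136] | mm 130 deg 7 -> [478.2  155.47 128.01]
[0.888, 0.342, 0.524] [0.0076, -0.0124, -0.0136] | mm 130 deg 7 -> [468.4  284.85 115.43]
```

Run:
```python
from plan import *
p0,r0=tcp(ap(groove(TR,-81),[27.5,0.3,1])[0],96.1,-38); n=-r0.apply([0,0,1])
np.save("cmd.npy",np.r_[542.74,-246.6,36.71,r0.as_quat()])
A=np.array([468.45,284.82,30.43]); Q=ori(118.4,-20)
plan([(start()[0]+n*75,r0),([480,-230,155],r0),([440,-125,150],ori(101,-34)),([430,-10,145],ori(107,-29)),([435,100,140],ori(113,-24)),([450,200,130],ori(118.4,-20)),(A+[0,0,85],Q)])
```

```text
[-0.0, 0.0, -0.625] [0.0, 0.0, 0.0] | mm 75 deg 0 -> [ 547.65 -292.51   95.81]
[0.759, -0.505, -0.033] [0.0, 0.0, 0.0] | mm 109 deg 0 -> [ 480.02 -230.01  155.01]
[0.688, -0.239, 0.59] [0.008, -0.0111, -0.011] | mm 112 deg 6 -> [ 439.96 -125.03  150.04]
[0.77, 0.101, 0.57] [0.0087, -0.0139, -0.0142] | mm 116 deg 8 -> [429.95  -9.97 145.01]
[0.736, 0.308, 0.455] [0.0074, -0.0139, -0.015] | mm 110 deg 8 -> [434.99 100.02 140.06]
[0.622, 0.441, 0.369] [0.0057, -0.0111, -0.0139] | mm 102 deg 7 -> [450.02 200.04 129.96]
[0.474, 0.471, 0.301] [-0.0, 0.0, 0.0] | mm 88 deg 0 -> [468.41 284.81 115.45]
```

Emit:
{"method": "send_rows", "body": {
  "offset": [
    [0,0,-0.1],
    [0,0,-0.3],
    [0,0,-0.625],
    [0,0,-0.625]
  ],
  "delta_rot": [
    [0,0,0],
    [0,0,0],
    [0,0,0],
    [0,0,0]
  ]
}}

```text
time: 15.8
tool_pos: [548.4, -294.9, 98.0]
tcp_rot: [3.137, -0.659, 1.679]
contact_force: [-0.2, 0.0, -0.9]
grip_width: 24.1
finger_force: 30.0
```

Emit:
{"method": "send_rows", "body": {
  "offset": [
    [0.38,-0.253,-0.017],
    [0.759,-0.505,-0.033],
    [0.759,-0.505,-0.033]
  ],
  "delta_rot": [
    [0,0,0],
    [0,0,0],
    [0,0,0]
  ]
}}

```text
time: 16.18
tool_pos: [478.4, -227.6, 156.6]
tcp_rot: [-3.141, -0.664, 1.678]
contact_force: [0.0, -0.2, -0.8]
grip_width: 24.1
finger_force: 30.0
```

Emit:
{"method": "send_rows", "body": {
  "offset": [
    [0.344,-0.12,0.295],
    [0.688,-0.239,0.59]
  ],
  "delta_rot": [
    [0.004,-0.0055,-0.0055],
    [0.008,-0.0111,-0.011]
  ]
}}

```text
time: 16.42
tool_pos: [439.5, -124.0, 148.7]
tcp_rot: [-3.141, -0.593, 1.763]
contact_force: [0.6, 0.4, -0.4]
grip_width: 23.6
finger_force: 30.0
```

Emit:
{"method": "send_rows", "body": {
  "offset": [
    [0.385,0.05,0.285],
    [0.77,0.101,0.57]
  ],
  "delta_rot": [
    [0.0043,-0.007,-0.0071],
    [0.0087,-0.0139,-0.0142]
  ]
}}

```text
time: 16.68
tool_pos: [429.8, -8.3, 144.1]
tcp_rot: [-3.141, -0.505, 1.868]
contact_force: [0.7, 0.7, -1.2]
grip_width: 23.6
finger_force: 30.0
```

Emit:
{"method": "send_rows", "body": {
  "offset": [
    [0.368,0.154,0.228],
    [0.736,0.308,0.455]
  ],
  "delta_rot": [
    [0.0037,-0.007,-0.0075],
    [0.0074,-0.0139,-0.015]
  ]
}}

```text
time: 16.92
tool_pos: [435.1, 101.9, 139.3]
tcp_rot: [3.141, -0.417, 1.974]
contact_force: [1.0, 0.3, -1.6]
grip_width: 23.4
finger_force: 30.0
```

Emit:
{"method": "send_rows", "body": {
  "offset": [
    [0.311,0.22,0.185],
    [0.622,0.441,0.369]
  ],
  "delta_rot": [
    [0.0028,-0.0055,-0.007],
    [0.0057,-0.0111,-0.0139]
  ]
}}

```text
time: 17.18
tool_pos: [450.2, 202.1, 129.0]
tcp_rot: [-3.141, -0.348, 2.069]
contact_force: [0.9, 0.1, -0.8]
grip_width: 24.0
finger_force: 30.0
```

Emit:
{"method": "send_rows", "body": {
  "offset": [
    [0.237,0.235,0.15],
    [0.474,0.471,0.301],
    [0.474,0.471,0.301],
    [0.474,0.471,0.301]
  ],
  "delta_rot": [
    [0,0,0],
    [0,0,0],
    [0,0,0],
    [0,0,0]
  ]
}}

```text
time: 17.68
tool_pos: [467.9, 284.7, 114.5]
tcp_rot: [-3.14, -0.349, 2.067]
contact_force: [-1.0, 0.4, -0.8]
grip_width: 23.5
finger_force: 30.0
```

Run:
```python
from plan import *
obs(); o=get_obs(); T=np.eye(4); T[:3,:3]=R.from_euler('xyz',o["tcp_rot"]).as_matrix(); T[:3,3]=o["tool_pos"]
C=TH.copy(); C[:3,:3]=T[:3,:3]@np.diag([1,-1,-1]); C[:3,3]=ap(T,[-27.5,0,-18.6])[0]
t=avg("top",4); s=avg("scene",4)
a=crop(t,215,165,275,240,6.5); b0=crop(s,195,135,260,203,6); b=b0.copy()
HL=[face(TH,-47,36,9,50.5),face(TH,0,22,9,43),rect(TH,-47,-42,-13,13,51.5)]
draw(a,cell(C,55,22)+HL,"top",215,165,6.5,(0,255,255)); draw(b,cell(C,55,22)+HL,"scene",195,135,6,(0,255,255))
cv2.imwrite("pics/pre4.png",stack(b,b0)[:600])
```

```text
t 17.68 pos [467.93 284.66 114.5 ] err [-0.48 -0.15 -0.95] rot deg [-179.89  -19.99  118.43] rerr [ 0.1   0.01 -0.01] F [-0.97  0.42 -0.77] w 23.5 ff 30.0
```

View pics/pre4.png

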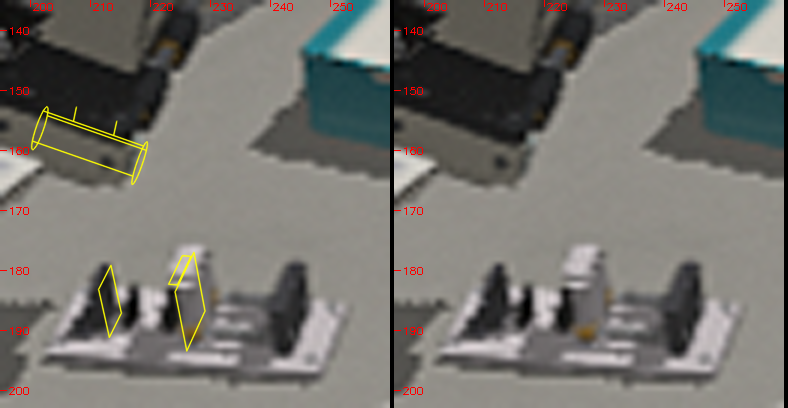

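```bash
cat >> plan.py <<'E'
def ins(xf,zc,th,y=0.):
    a=np.radians(th); q=ap(TH,[xf+27.5*np.cos(a),y,36+zc+27.5*np.sin(a)])[0]
    return tcp(q,118.4,-th,18.6)
def hobs():
    o=get_obs(); M=R.from_euler('xyz',o["tcp_rot"]); T=M.as_matrix(); ax=o["tool_pos"]-18.6*T[:,2]-27.5*T[:,0]
    H=TH[:3,:3]; l=H.T@(ax-TH[:3,3])-[0,0,36]; print("low end xf,y,zc",l,"th %.1f"%-np.degrees(o["tcp_rot"][1]),"F",H.T@o["contact_force"],"M",H.T@o["moment"],"w %.1f t %.2f"%(o["grip_width"],o["time"]))
E
python3 - <<'E'
from plan import *
A=ins(-34,1.8,20); plan([(A[0]+[0,0,12],A[1]),A],True); hobs()
E
```

```text
[-0.21, 0.0, 0.577] [-0.0, 0.0, 0.0] | mm 74 deg 0 -> [468.42 284.79  41.77]
[-0.034, 0.0, 0.094] [-0.0, 0.0, 0.0] | mm 12 deg 0 -> [468.4  284.8   29.77]
low end xf,y,zc [-34.38   0.15  87.67] th 20.0 F [ 0.66  0.2  -0.86] M [0.09 0.29 0.03] w 23.6 t 18.07
```

Emit:
{"method": "send_rows", "body": {
  "offset": [
    [-0.1,0,0.28],
    [-0.17,0,0.46],
    [-0.21,0,0.577],
    [-0.21,0,0.577]
  ],
  "delta_rot": [
    [0,0,0],
    [0,0,0],
    [0,0,0],
    [0,0,0]
  ]
}}

```text
time: 18.58
tool_pos: [467.9, 284.7, 41.1]
tcp_rot: [-3.14, -0.349, 2.066]
contact_force: [0.1, -0.6, -1.1]
grip_width: 23.6
finger_force: 30.0
```

Emit:
{"method": "send_rows", "body": {
  "offset": [
    [-0.011,0,0.031],
    [-0.022,0,0.062],
    [-0.034,0,0.094],
    [-0.034,0,0.094]
  ],
  "delta_rot": [
    [0,0,0],
    [0,0,0],
    [0,0,0],
    [0,0,0]
  ]
}}

```text
time: 19.08
tool_pos: [469.4, 285.0, 32.8]
tcp_rot: [3.138, -0.349, 2.068]
contact_force: [-3.6, -6.1, 20.2]
grip_width: 23.2
finger_force: 30.0
```

Run:
```python
from plan import *
hobs(); plan([ins(-50,1.5,20)])
```

```text
low end xf,y,zc [-34.3   -0.95   4.85] th 20.0 F [-3.62  6.04 20.16] M [ 0.99 -0.37  0.37] w 23.2 t 19.07
[-0.126, 0.0, -0.043] [-0.0, 0.0, 0.0] | mm 16 deg 0 -> [476.   270.76  29.45]
```

Run:
```python
from plan import *
A=ins(-34,1.8,20); np.save("cmd.npy",np.r_[A[0],A[1].as_quat()])
print("pre"); plan([ins(-32.5,25,20),ins(-32,25,38),ins(-32,10,38),ins(-32,2.5,38)])
```

```text
pre
[0.078, -0.0, -0.177] [0.0, 0.0, -0.0] | mm 23 deg 0 -> [467.73 286.17  52.89]
[0.04, -0.0, -0.077] [-0.0, 0.05, 0.0] | mm 10 deg 18 -> [467.08 287.35  63.21]
[-0.076, -0.0, 0.098] [-0.0, 0.0, 0.0] | mm 15 deg 0 -> [467.06 287.4   48.33]
[-0.039, -0.0, 0.05] [-0.0, 0.0, 0.0] | mm 8 deg 0 -> [467.06 287.41  40.72]
```

Emit:
{"method": "send_rows", "body": {
  "offset": [
    [0.026,0,-0.06],
    [0.052,0,-0.12],
    [0.078,0,-0.177],
    [0.078,0,-0.177]
  ],
  "delta_rot": [
    [0,0,0],
    [0,0,0],
    [0,0,0],
    [0,0,0]
  ]
}}

```text
time: 19.58
tool_pos: [467.9, 286.5, 53.4]
tcp_rot: [3.14, -0.348, 2.067]
contact_force: [-0.6, -0.8, -0.2]
grip_width: 23.8
finger_force: 30.0
```

Emit:
{"method": "send_rows", "body": {
  "offset": [
    [0.02,0,-0.038],
    [0.04,0,-0.077],
    [0.04,0,-0.077],
    [0.04,0,-0.077]
  ],
  "delta_rot": [
    [0,0.025,0],
    [0,0.05,0],
    [0,0.05,0],
    [0,0.05,0]
  ]
}}

```text
time: 20.08
tool_pos: [466.7, 287.5, 62.9]
tcp_rot: [-3.14, -0.66, 2.066]
contact_force: [0.1, 0.2, -0.2]
grip_width: 23.8
finger_force: 30.0
```

Emit:
{"method": "send_rows", "body": {
  "offset": [
    [-0.038,0,0.049],
    [-0.076,0,0.098],
    [-0.076,0,0.098],
    [-0.076,0,0.098]
  ],
  "delta_rot": [
    [0,0,0],
    [0,0,0],
    [0,0,0],
    [0,0,0]
  ]
}}

```text
time: 20.58
tool_pos: [466.8, 287.7, 48.3]
tcp_rot: [-3.141, -0.663, 2.067]
contact_force: [-0.3, 0.1, -0.4]
grip_width: 23.7
finger_force: 30.0
```

```bash
python3 -c "
from plan import *
hobs()"
```

```text
low end xf,y,zc [-31.6    0.1   10.03] th 38.0 F [ 0.24  0.24 -0.4 ] M [0.05 0.49 0.02] w 23.7 t 20.57
```

Emit:
{"method": "send_rows", "body": {
  "offset": [
    [-0.013,0,0.017],
    [-0.026,0,0.034],
    [-0.039,0,0.05],
    [-0.039,0,0.05]
  ],
  "delta_rot": [
    [0,0,0],
    [0,0,0],
    [0,0,0],
    [0,0,0]
  ]
}}

```text
time: 21.08
tool_pos: [466.8, 287.4, 40.5]
tcp_rot: [-3.141, -0.663, 2.066]
contact_force: [-1.3, -0.6, -0.2]
grip_width: 23.8
finger_force: 30.0
```

```bash
python3 -c "
from plan import *
hobs(); plan([ins(-40,2.5,38),ins(-46,2.5,38)])"
```

```text
low end xf,y,zc [-31.81   0.22   2.19] th 38.0 F [ 0.09  1.48 -0.24] M [ 0.02  0.48 -0.03] w 23.8 t 21.07
[-0.052, -0.0, -0.042] [-0.0, 0.0, 0.0] | mm 8 deg 0 -> [470.87 280.35  40.85]
[-0.04, -0.0, -0.03] [-0.0, 0.0, 0.0] | mm 6 deg 0 -> [473.72 275.07  40.73]
```

No contact on the way down. Next I push back under the hood.

Emit:
{"method": "send_rows", "body": {
  "offset": [
    [-0.017,0,-0.014],
    [-0.035,0,-0.028],
    [-0.052,0,-0.042],
    [-0.052,0,-0.042]
  ],
  "delta_rot": [
    [0,0,0],
    [0,0,0],
    [0,0,0],
    [0,0,0]
  ]
}}

```text
time: 21.58
tool_pos: [471.0, 280.2, 40.9]
tcp_rot: [3.141, -0.663, 2.067]
contact_force: [-0.9, 0.2, -0.7]
grip_width: 23.4
finger_force: 30.0
```

Emit:
{"method": "send_rows", "body": {
  "offset": [
    [-0.013,0,-0.01],
    [-0.026,0,-0.02],
    [-0.04,0,-0.03],
    [-0.04,0,-0.03],
    [-0.04,0,-0.03]
  ],
  "delta_rot": [
    [0,0,0],
    [0,0,0],
    [0,0,0],
    [0,0,0],
    [0,0,0]
  ]
}}

```text
time: 22.2
tool_pos: [473.5, 275.2, 40.7]
tcp_rot: [-3.141, -0.663, 2.067]
contact_force: [-1.4, 0.7, -0.3]
grip_width: 23.5
finger_force: 30.0
```

```bash
python3 -c "
from plan import *
hobs(); plan([ins(-51,2,30),ins(-55,1.5,22)])"
```

```text
low end xf,y,zc [-45.75   0.09   2.48] th 38.0 F [ 1.24  0.91 -0.32] M [-0.01  0.37 -0.01] w 23.5 t 22.20
[-0.059, -0.0, 0.008] [-0.0, -0.0222, 0.0] | mm 7 deg 8 -> [476.1  270.69  35.62]
[-0.055, 0.0, 0.017] [-0.0, -0.0222, 0.0] | mm 7 deg 8 -> [478.33 266.56  30.55]
```

Emit:
{"method": "send_rows", "body": {
  "offset": [
    [-0.02,0,0.003],
    [-0.04,0,0.005],
    [-0.059,0,0.008],
    [-0.059,0,0.008]
  ],
  "delta_rot": [
    [0,-0.0074,0],
    [0,-0.0148,0],
    [0,-0.0222,0],
    [0,-0.0222,0]
  ]
}}

```text
time: 22.7
tool_pos: [475.4, 271.6, 36.1]
tcp_rot: [3.141, -0.523, 2.069]
contact_force: [-1.4, 2.3, 0.2]
grip_width: 23.5
finger_force: 30.0
```

Emit:
{"method": "send_rows", "body": {
  "offset": [
    [-0.018,0,0.006],
    [-0.037,0,0.011],
    [-0.055,0,0.017],
    [-0.055,0,0.017]
  ],
  "delta_rot": [
    [0,-0.0074,0],
    [0,-0.0148,0],
    [0,-0.0222,0],
    [0,-0.0222,0]
  ]
}}

```text
time: 23.2
tool_pos: [477.8, 267.3, 30.8]
tcp_rot: [3.141, -0.384, 2.068]
contact_force: [-2.1, 2.2, -0.7]
grip_width: 23.5
finger_force: 30.0
```

```bash
python3 -c "
from plan import *
hobs(); plan([ins(-58,1.5,20),ins(-61,1.5,20)])"
```

```text
low end xf,y,zc [-54.07   0.09   1.77] th 22.0 F [ 2.95  0.75 -0.71] M [-0.01 -0.23  0.04] w 23.5 t 23.20
[-0.029, 0.0, -0.001] [0.0, -0.0056, -0.0] | mm 3 deg 2 -> [479.89 263.68  29.36]
[-0.023, 0.0, -0.009] [0.0, -0.0, 0.0] | mm 3 deg 0 -> [481.29 261.07  29.43]
```

Emit:
{"method": "send_rows", "body": {
  "offset": [
    [-0.01,0,0],
    [-0.02,0,-0.001],
    [-0.029,0,-0.001]
  ],
  "delta_rot": [
    [0,-0.002,0],
    [0,-0.004,0],
    [0,-0.0056,0]
  ]
}}

```text
time: 23.58
tool_pos: [479.7, 263.8, 29.4]
tcp_rot: [-3.141, -0.349, 2.066]
contact_force: [-2.4, 3.9, 2.5]
grip_width: 23.5
finger_force: 30.0
```

Emit:
{"method": "send_rows", "body": {
  "offset": [
    [-0.011,0,-0.004],
    [-0.023,0,-0.009],
    [-0.023,0,-0.009],
    [-0.023,0,-0.009]
  ],
  "delta_rot": [
    [0,0,0],
    [0,0,0],
    [0,0,0],
    [0,0,0]
  ]
}}

```text
time: 24.08
tool_pos: [481.0, 261.4, 29.5]
tcp_rot: [-3.141, -0.349, 2.066]
contact_force: [-2.4, 5.8, 2.4]
grip_width: 23.4
finger_force: 30.0
```

```bash
python3 -c "
from plan import *
hobs(); plan([ins(-64,1.5,20)])"
```

```text
low end xf,y,zc [-60.58   0.1    1.54] th 20.0 F [ 6.19 -0.66  2.39] M [ 0.08 -0.68  0.02] w 23.4 t 24.07
[-0.024, 0.0, -0.009] [0.0, -0.0, 0.0] | mm 3 deg 0 -> [482.76 258.37  29.46]
```

Emit:
{"method": "send_rows", "body": {
  "offset": [
    [-0.008,0,-0.003],
    [-0.016,0,-0.006],
    [-0.024,0,-0.009],
    [-0.024,0,-0.009]
  ],
  "delta_rot": [
    [0,0,0],
    [0,0,0],
    [0,0,0],
    [0,0,0]
  ]
}}

```text
time: 24.58
tool_pos: [482.3, 258.9, 29.5]
tcp_rot: [-3.141, -0.35, 2.066]
contact_force: [-2.8, 6.2, 0.9]
grip_width: 23.5
finger_force: 30.0
```

```bash
python3 -c "
from plan import *
hobs(); plan([ins(-64.5,1.2,15)])"
```

```text
low end xf,y,zc [-63.42   0.13   1.54] th 20.0 F [ 6.79 -0.52  0.93] M [-0.01 -0.83 -0.03] w 23.5 t 24.57
[-0.019, 0.0, 0.021] [-0.0, -0.0139, 0.0] | mm 3 deg 5 -> [483.37 257.24  26.31]
```

Emit:
{"method": "send_rows", "body": {
  "offset": [
    [-0.01,0,0.01],
    [-0.019,0,0.021],
    [-0.019,0,0.021]
  ],
  "delta_rot": [
    [0,-0.007,0],
    [0,-0.0139,0],
    [0,-0.0139,0]
  ]
}}

```text
time: 24.95
tool_pos: [482.7, 258.2, 26.6]
tcp_rot: [-3.142, -0.262, 2.068]
contact_force: [-3.7, 5.2, 2.9]
grip_width: 23.3
finger_force: 30.0
```

```bash
python3 -c "
from plan import *
hobs(); plan([ins(-64,1,10),ins(-63.5,1,5)])"
```

```text
low end xf,y,zc [-63.34   0.09   1.42] th 15.0 F [6.34 0.81 2.9 ] M [ 0.08 -0.89  0.04] w 23.3 t 24.95
[-0.01, 0.0, 0.022] [0.0, -0.0139, -0.0] | mm 3 deg 5 -> [483.59 256.82  23.45]
[-0.011, 0.0, 0.02] [0.0, -0.0139, 0.0] | mm 3 deg 5 -> [484.01 256.04  20.86]
```

```bash
python3 -c "
from plan import *
A=ins(-64.5,1.2,15); np.save('cmd.npy',np.r_[A[0],A[1].as_quat()])
plan([ins(-66.3,1.2,14),ins(-66.3,1,8)])"
```

```text
[-0.017, -0.0, 0.0] [0.0, -0.0028, -0.0] | mm 2 deg 1 -> [484.29 255.53  25.82]
[-0.018, 0.0, 0.025] [0.0, -0.0166, -0.0] | mm 4 deg 6 -> [484.94 254.32  22.39]
```

Emit:
{"method": "send_rows", "body": {
  "offset": [
    [-0.008,0,0],
    [-0.017,0,0],
    [-0.017,0,0]
  ],
  "delta_rot": [
    [0,-0.0014,0],
    [0,-0.0028,0],
    [0,-0.0028,0]
  ]
}}

```text
time: 25.32
tool_pos: [483.5, 256.6, 26.0]
tcp_rot: [-3.141, -0.245, 2.067]
contact_force: [-5.0, 8.3, 2.7]
grip_width: 23.7
finger_force: 30.0
```

```bash
python3 -c "
from plan import *
hobs()"
```

```text
low end xf,y,zc [-64.98   0.14   1.38] th 14.1 F [9.71 0.45 2.67] M [ 0.02 -1.36  0.  ] w 23.7 t 25.32
```

Emit:
{"method": "send_rows", "body": {
  "offset": [
    [-0.006,0,0.008],
    [-0.012,0,0.017],
    [-0.018,0,0.025],
    [-0.018,0,0.025]
  ],
  "delta_rot": [
    [0,-0.0055,0],
    [0,-0.011,0],
    [0,-0.0166,0],
    [0,-0.0166,0]
  ]
}}

```text
time: 25.82
tool_pos: [484.4, 255.3, 22.6]
tcp_rot: [3.141, -0.14, 2.068]
contact_force: [-4.2, 6.7, 3.3]
grip_width: 23.7
finger_force: 30.0
```

```bash
python3 -c "
from plan import *
hobs(); plan([ins(-65.8,0.7,3)])"
```

```text
low end xf,y,zc [-65.14  -0.03   1.19] th 8.0 F [7.89 0.46 3.3 ] M [ 0.14 -1.02  0.01] w 23.7 t 25.82
[-0.011, 0.0, 0.022] [0.0, -0.0139, -0.0] | mm 3 deg 5 -> [485.39 253.5   19.59]
```

Emit:
{"method": "send_rows", "body": {
  "offset": [
    [-0.004,0,0.007],
    [-0.007,0,0.015],
    [-0.011,0,0.022],
    [-0.011,0,0.022]
  ],
  "delta_rot": [
    [0,-0.0046,0],
    [0,-0.0092,0],
    [0,-0.0139,0],
    [0,-0.0139,0]
  ]
}}

```text
time: 26.32
tool_pos: [485.0, 254.4, 19.8]
tcp_rot: [3.141, -0.052, 2.067]
contact_force: [-3.4, 5.5, 3.6]
grip_width: 23.6
finger_force: 30.0
```

```bash
python3 -c "
from plan import *
hobs(); plan([ins(-64.8,0.3,0)])"
```

```text
low end xf,y,zc [-64.9   -0.12   0.89] th 3.0 F [6.47 0.34 3.6 ] M [ 0.17 -0.93 -0.01] w 23.6 t 26.32
[0.0, 0.0, 0.016] [-0.0, -0.0084, -0.0] | mm 2 deg 3 -> [485.34 253.59  17.67]
```

Emit:
{"method": "send_rows", "body": {
  "offset": [
    [0,0,0.005],
    [0,0,0.01],
    [0,0,0.016],
    [0,0,0.016]
  ],
  "delta_rot": [
    [0,-0.0028,0],
    [0,-0.0056,0],
    [0,-0.0084,0],
    [0,-0.0084,0]
  ]
}}

```text
time: 26.82
tool_pos: [485.3, 254.0, 18.2]
tcp_rot: [3.141, 0.001, 2.067]
contact_force: [-5.0, 3.5, 6.3]
grip_width: 23.9
finger_force: 30.0
```

```bash
python3 -c "
from plan import *
hobs(); plan([ins(-62,0,0),ins(-58,0,0)])"
```

```text
low end xf,y,zc [-64.4   -0.16   0.85] th -0.1 F [5.45 2.74 6.3 ] M [ 0.46 -0.71  0.05] w 23.9 t 26.82
[0.023, -0.0, 0.002] [-0.0, 0.0, -0.0] | mm 3 deg 0 -> [484.03 256.02  17.43]
[0.034, 0.0, 0.0] [-0.0, 0.0, -0.0] | mm 4 deg 0 -> [482.09 259.6   17.43]
```

Emit:
{"method": "send_rows", "body": {
  "offset": [
    [0.008,0,0],
    [0.016,0,0],
    [0.023,0,0],
    [0.023,0,0]
  ],
  "delta_rot": [
    [0,0,0],
    [0,0,0],
    [0,0,0],
    [0,0,0]
  ]
}}

```text
time: 27.32
tool_pos: [484.4, 255.5, 18.2]
tcp_rot: [3.141, 0.002, 2.067]
contact_force: [-3.4, 0.3, 6.4]
grip_width: 23.8
finger_force: 30.0
```

Emit:
{"method": "send_rows", "body": {
  "offset": [
    [0.011,0,0],
    [0.022,0,0],
    [0.034,0,0],
    [0.034,0,0]
  ],
  "delta_rot": [
    [0,0,0],
    [0,0,0],
    [0,0,0],
    [0,0,0]
  ]
}}

```text
time: 27.82
tool_pos: [482.8, 258.4, 18.3]
tcp_rot: [3.141, 0.003, 2.067]
contact_force: [-1.9, -3.5, 7.0]
grip_width: 23.9
finger_force: 30.0
```

```bash
python3 -c "
from plan import *
hobs()"
```

```text
low end xf,y,zc [-59.29  -0.09   0.94] th -0.1 F [-2.12  3.35  7.03] M [ 0.61  0.57 -0.01] w 23.9 t 27.82
```

Emit:
{"method": "send_rows", "body": {
  "offset": [
    [0,0,-0.004],
    [0,0,-0.004],
    [0,0,-0.004],
    [0,0,-0.004],
    [0,0,-0.004]
  ],
  "delta_rot": [
    [0,0,0],
    [0,0,0],
    [0,0,0],
    [0,0,0],
    [0,0,0]
  ],
  "grip": 0.45
}}

```text
time: 28.45
tool_pos: [482.0, 259.7, 18.0]
tcp_rot: [-3.141, 0.001, 2.067]
contact_force: [-1.4, 0.3, -0.5]
grip_width: 41.3
finger_force: 0.0
```

Emit:
{"method": "send_rows", "body": {
  "offset": [
    [0,0,-0.1],
    [0,0,-0.35],
    [0,0,-0.7],
    [0,0,-1.0],
    [0,0,-1.0]
  ],
  "delta_rot": [
    [0,0,0],
    [0,0,0],
    [0,0,0],
    [0,0,0],
    [0,0,0]
  ]
}}

```text
time: 29.08
tool_pos: [483.7, 260.5, 142.0]
tcp_rot: [3.134, 0.002, 2.067]
contact_force: [-0.4, 0.8, -0.3]
grip_width: 41.6
finger_force: 0.0
```

Emit:
{"method": "send_rows", "body": {
  "offset": [
    [0.5,0.3,-0.1],
    [0.98,0.6,-0.2],
    [0.98,0.6,-0.2]
  ],
  "delta_rot": [
    [0,0,0],
    [0,0,0],
    [0,0,0]
  ]
}}

```text
time: 29.45
tool_pos: [488.6, 400.6, 162.0]
tcp_rot: [3.141, -0.0, 2.07]
contact_force: [-0.3, -1.0, -0.3]
grip_width: 41.6
finger_force: 0.0
```

Emit:
{"method": "send_rows", "body": {
  "offset": [
    [0.5,0.3,-0.1],
    [0.98,0.6,-0.2],
    [0.98,0.6,-0.2],
    [0.98,0.6,-0.2]
  ],
  "delta_rot": [
    [0,0,0],
    [0,0,0],
    [0,0,0],
    [0,0,0]
  ]
}}

```text
time: 29.95
tool_pos: [496.1, 535.3, 184.5]
tcp_rot: [-3.14, 0.001, 2.068]
contact_force: [-1.1, 0.3, -0.7]
grip_width: 41.6
finger_force: 0.0
```

Run:
```python
from plan import *
d=np.load("avg0.npz"); t,s=avg("top",4),avg("scene",4)
def shift(a,b,x0,y0,x1,y1,m=5,k=8):
    f=lambda im,e:cv2.resize(im[y0-e:y1+e,x0-e:x1+e].astype(np.float32),None,fx=k,fy=k,interpolation=cv2.INTER_CUBIC)
    r=cv2.matchTemplate(f(b,m),f(a,0),cv2.TM_CCOEFF_NORMED); _,v,_,l=cv2.minMaxLoc(r); return round(v,3),(np.array(l)/k-m).tolist()
e=lambda x,n:project(ap(TH,[[x,0,51]]),n)[0]
print("8mm follower shift expected",e(-55,"top")-e(-47,"top"),e(-55,"scene")-e(-47,"scene"))
print("hood top",shift(d["t"],t,235,206,242,214),"scene",shift(d["s"],s,223,175,230,181))
print("plate/bracket top",shift(d["t"],t,249,195,259,211),"scene",shift(d["s"],s,240,178,248,192))
print("droppers scene", [shift(d["s"],s,*b,3) for b in ((266,219,280,242),(281,201,292,222))])
print("rack g1,g2 top",[shift(d["t"],t,*b,3) for b in ((372,200,392,213),(378,216,395,228))])
for n in ("top","scene"):
    for q in ("follower_face","cell_b_mid","cell_s_mid","cell_b"):
        print(n,q,[(np.round(z["uv"],1).tolist(),round(z["confidence"],2)) for z in finder.pinpoint(q,n)])
C=TH.copy(); C[:3,3]=ap(TH,[-57,0,36])[0]
for n in ("top","scene"): print(n,"exp b mid",project(ap(C,[[27.5,0,0]]),n),"stoppers",project(ap(C,[[16.5,0,22],[38.5,0,22]]),n), "s mid rack",project(ap(groove(TR,81),[[17,0,0]]),n))
g=cv2.cvtColor(s.astype(np.float32),cv2.COLOR_BGR2GRAY); print(np.round(g[173:190,205:234]).astype(int))
cv2.imwrite("pics/end_t.png",t); cv2.imwrite("pics/end_s.png",s); print(get_obs()["time"])
```

```text
8mm follower shift expected [ 2.   -1.13] [2.34 0.15]
hood top (0.832, [1.875, -1.0]) scene (0.935, [2.25, 0.125])
plate/bracket top (0.997, [0.0, 0.0]) scene (0.999, [0.0, 0.0])
droppers scene [(0.996, [0.0, 0.0]), (0.997, [0.0, 0.0])]
rack g1,g2 top [(0.858, [0.0, 0.0]), (0.998, [0.0, 0.0])]
top follower_face [([241.7, 208.5], 0.56)]
top cell_b_mid [([437.3, 146.8], 0.69), ([232.4, 214.9], 0.63), ([338.3, 222.9], 0.63), ([343.4, 182.7], 0.56), ([378.3, 163.9], 0.45)]
top cell_s_mid [([389.4, 239.7], 0.48)]
top cell_b [([370.6, 159.0], 0.66), ([393.9, 233.8], 0.64), ([239.9, 211.8], 0.6), ([430.2, 152.7], 0.55), ([390.5, 222.8], 0.54), ([331.2, 226.8], 0.54), ([388.1, 205.6], 0.47), ([334.1, 188.2], 0.47)]
scene follower_face [([357.4, 262.0], 0.64), ([232.0, 184.3], 0.62)]
scene cell_b_mid [([460.3, 241.4], 0.76), ([336.5, 212.3], 0.65), ([300.8, 243.5], 0.62), ([222.3, 180.7], 0.59), ([386.0, 221.9], 0.43)]
scene cell_s_mid [([286.7, 215.9], 0.73), ([340.7, 271.7], 0.66)]
scene cell_b [([379.6, 214.1], 0.72), ([293.5, 237.0], 0.63), ([356.0, 261.0], 0.62), ([447.8, 235.6], 0.62), 
[... 1813 characters left out ...]
  64  62  90  97  59  47 100 130 123 118  97
   61  74 113 121 101  92 100 105 106  93  82]
 [126 152 184 141  56  47  50  47  41  60  62  36  29 118 167 154 109  59
   38  56 121 130 101  92 100 105 106  87 105]
 [140 160 153 103  47  54  53  50  46  81  80  36  33 101 163 190 143  41
   36  44 141 148  99  94  95 101 106  89  91]
 [152 152  80  48  51  52  52  47  64  83  63  35  50  85 140 171 128  41
   38  47  86 103 100  95  94 101 106 106 110]
 [162 139  67  47  55  51  55  53  86 116  88  47  75  99 103 101  87  52
   37  75  97  93  92  96  97 104 107 128 141]]
30.75[ WARN:0@5.285] global loadsave.cpp:1063 imwrite_ Unsupported depth image for selected encoder is fallbacked to CV_8U.
```

```bash
python3 -c "
from plant import ticket; print(ticket.close_job())"
```

```text
the job is handed in; nothing more can be done
None
```

The job is handed in at about 31 s: the short cell is in the free groove, stoppers up, and cell b (55 mm, from groove 0) is clamped in the holder, stoppers up, with the follower measured about 7.6 mm back (8 mm expected); the bottles and the cell in groove 2 did not move, and groove 1's image check was less clear.

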